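Tip the rinsed mill balls into the jar

TASK

Empty the four rinsed mill balls from the tipping mesh basket into the steel milling jar that stands under its spout, without touching the balls. Unlock the basket first: draw the leaning tee knob out, turn it counter-clockwise and let it down into its park notch; then tip the basket over (it has a black handle), far enough and slowly enough that every ball rolls out through the spout into the jar and none misses it. Swing the basket back level and lock it again, with the knob turned back and fully home; leave the jar standing in its ring and the things around the stand where they are.

Things in the scene. Friction and masses are not known exactly. Their poses are not given: they have to be found in the camera images.
- stand: Tipping stand, fixed to the bench: steel drip tray (208 mm along x; y from -80 to +170 mm) with two aluminium uprights at x = +-88 mm, 8 mm thick, 64 mm wide, 220 mm high. Origin on the bench below the middle of the tipping axis; z up; x along that axis, away from the robot (the lock is on the -x side); y towards spout and jar.
- trunnion (a point): Middle of the tipping axis, 195 mm above the bench; axes as the stand's.
- basket (a joint): Tilt of the mesh basket about the tipping axis, rad: 0 = level against its stop, 1.16 = far stop, spout down. Growing: spout (stand +y) goes down, handle (stand -y) up and over. Stiff bearing: stays where left, takes 2 to 4 N at the handle. Balls start to run at about 0.7 and all leave by 1.15, if tipped slowly (2 s or more from 0.6 to the end). If a ball hangs back, rock it.
- basket_floor (a point): Centre of the inside floor of the round steel mesh basket, 159 mm above the bench when level; moves with the basket, axes as the basket's (the stand's when level). Floor 100 mm across, rim 132 mm across and 60 mm above it. On the +y side the rim is notched into a spout: a 77 mm wide chute rising 37 deg from the floor to the lip.
- handle_grip (a point): Middle of the basket's black handle, a rounded bar 17 mm thick (stand x), 24 mm wide, 72 mm long. Moves with the basket, axes the basket's. Level: 99 mm from the tipping axis to stand -y, 77 mm above it, long axis leaning 30 deg from vertical with the top outward to stand -y. It turns with the basket, so at full tilt it leans 36 deg to stand +y. Free on both sides.
- spout_tip (a point): Middle of the spout's lip; moves with the basket, axes the basket's; when level 98 mm from the tipping axis to stand +y and 12 mm above it.
- plunger (a joint): Travel of the spring lock plunger along its axis, m: 0 = home, pin in the notch of the index disc on the basket's axle, basket locked; 0.016 = fully out. Spring: 3.5 N at home, 7.5 N out, pushing home. Knob turns only when out more than 0.0135; let down at turn 1.05 its key rests in the park notch at 0.0095, pin clear. Goes home only at turn 0 with the basket level within about 0.04 rad.
- lock_knob (a joint): Turn of the tee knob about the plunger axis, rad: 0 = locking position, 1.05 (60 deg) = park notch; grows counter-clockwise seen from the knob's outer end. Stops just outside both.
- lock_crown (a point): Centre of the top of the lock's fixed bayonet crown (20 mm radius), 71.5 mm from the tipping axis, in front of the front upright (stand x = -104 mm). Its z axis is the plunger axis, pointing outward: in the stand's y-z plane, leaning 30 deg from vertical to stand +y. Its x axis is the stand's x.
- knob_grip (a point): Middle of the knob's black tee bar: 50 mm long, 13 mm thick, 20 mm high. Moves and turns with the knob. Axes: z outward along the plunger axis, x across the bar (grip this way), y along the bar. Home at turn 0: x is the stand's x; 96 mm from the tipping axis, 24.5 mm above the crown.
- jar: Loose round steel milling jar, open at the top: 125 mm across the collar, 86 mm high, inside 112 mm wide and 78 mm deep, 1.3 kg. Origin at the centre of its underside, z up.
- jar_seat (a point): Centre of the rubber ring in the drip tray in which the jar stands, 12 mm above the bench, 100 mm from the tipping axis towards stand +y.
- ball_0_center (a point): Centre of one of four equal white ceramic mill balls, 36 mm diameter, about 0.09 kg; they start loose on the floor of the basket.
- ball_1_center (a point): Centre of one of four equal white ceramic mill balls, 36 mm diameter, about 0.09 kg; they start loose on the floor of the basket.
- ball_2_center (a point): Centre of one of four equal white ceramic mill balls, 36 mm diameter, about 0.09 kg; they start loose on the floor of the basket.
- ball_3_center (a point): Centre of one of four equal white ceramic mill balls, 36 mm diameter, about 0.09 kg; they start loose on the floor of the basket.
- jar_lid: The jar's loose steel lid, a disc 125 mm across and 24 mm high lying on the bench; origin at its underside. Not used.
- blue_bottle: Bystander: glass bottle with a blue cap, 68 mm wide and 145 mm high; origin at its underside.
- beaker: Bystander: small glass beaker, 53 mm wide and 68 mm high; origin at its underside.
- block: Bystander: low tube block with small tubes, 62 x 120 x 38 mm; origin at its underside.
Things that resemble listed ones, but are neither listed nor needed, are in the scene too. Leave any pink or turquoise look-alike of the part that bears ball_0_center alone. Leave any red look-alike of the part that bears ball_3_center alone.

How it is judged (in metres and radians):
On the way, in this order (a step that is already met when the one before it is completed fails the run):
1. the lock knob is drawn out, turned and resting in its park notch, with the basket still level (value of joint plunger between 0.006 and 0.0118 m and value of joint lock_knob above 0.9 rad and value of joint basket below 0.1 rad), for 0.2 s.
2. the basket is tipped and all four balls are in the jar (value of joint basket above 0.6 rad and horizontal distance between each of ball_0_center, ball_1_center, ball_2_center, ball_3_center and jar below 0.045 m and z of ball_0_center in the frame of jar between 0.015 and 0.08 m and z of ball_1_center in the frame of jar between 0.015 and 0.08 m and z of ball_2_center in the frame of jar between 0.015 and 0.08 m and z of ball_3_center in the frame of jar between 0.015 and 0.08 m), for 0.2 s.
3. the basket is back level (value of joint basket below 0.05 rad), for 0.2 s.
At the end, for the whole second after the job is handed in: The basket is level (within 0.05 rad) and locked: plunger home within 2 mm, knob turned back within 0.15 rad; all four balls lie in the jar, which stands upright in its ring (within 12 mm, 0.08 rad) (value of joint plunger below 0.002 m and value of joint lock_knob below 0.15 rad and value of joint basket below 0.05 rad and horizontal distance between each of ball_0_center, ball_1_center, ball_2_center, ball_3_center and jar below 0.045 m and z of ball_0_center in the frame of jar between 0.015 and 0.08 m and z of ball_1_center in the frame of jar between 0.015 and 0.08 m and z of ball_2_center in the frame of jar between 0.015 and 0.08 m and z of ball_3_center in the frame of jar between 0.015 and 0.08 m and horizontal distance between jar and jar_seat below 0.012 m and angle between jar's own z axis and vertical below 0.08 rad and linear speed of jar below 0.02 m/s); the robot touches nothing.
It fails at once if the jar is knocked over (angle between jar's own z axis and vertical above 0.35 rad).
It fails at once if the fingers touch a ball (contact force between the fingers and ball_0 above 1 N or contact force between the fingers and ball_1 above 1 N or contact force between the fingers and ball_2 above 1 N or contact force between the fingers and ball_3 above 1 N).
It fails at once if a bystander is moved more than 30 mm (distance of any of jar_lid, blue_bottle, beaker, block from where it was at the start of the episode above 0.03 m).
It also fails if it takes over 69 s, if anything falls off the work surface, if the arm or the gripper's body presses on something with over 40 N, if the wrist force passes 120 N, or if a joint passes its speed limit or range.

ROBOT

A 6-joint arm with a two-finger parallel gripper is mounted at the origin on a cart in front of the work surface, level with it; the furniture and walls round the work are solid. World frame = base frame: x ahead of the robot, y to its left, z up, the work surface at z = 0. Lengths are in mm, angles in degrees, forces in N, time in s.
With the tool pointing down it reaches from about 300 to 850 mm from the base axis. Payload 4.2 kg.
Tool frame: the origin (TCP) lies at the very end of the fingers, on their centre line; the grasp point (between the pads) lies 19 mm behind it (env.grip_depth is the distance from the TCP to the grasp point, in mm); z points along the fingers, y is the line along which they close (so a half turn about z gives the same grasp; the last joint's range is limited). The gripper opens to 91 mm and grips with 3 to 60 N. Pads are 32 mm wide; open, the fingers measure 118 mm over their backs; the gripper's body (76 mm by 178 mm) begins 60 mm behind the grasp point.
Start: joints at [75.459, 18.312, 89.639, -0, 72.044, -1.146], TCP at [133.215, 559.374, 188.076] pointing down, gripper open.
Joint ranges: [-177.97, 177.97], [-48.28, 115.42], [12.27, 149.76], [-77.06, 257.06], [2.81, 150.46], [-146.56, 146.56]. Speed limits (degrees/s): [147.25, 147.25, 180, 180, 180, 180].

INTERFACE

Orientations are given as [roll, pitch, yaw] about the fixed x, y, z axes, in that order (R = Rz(yaw) Ry(pitch) Rx(roll)).
In Python, from workcell import env, cams gives the robot as it stands.
- The arm moves only by the tool apply_moves, never from a script. Its argument "deltas" is a list of rows, each a list of 5 numbers: the shift along the tool's x, y, z in m, then the turn about the tool's z in rad, then the opening, from -1 (shut) to 1 (fully open), so that 0 is half open. In form: [[tx, ty, tz, roll, gripper], ...]. A call has 1 to 5 rows; each row is the pose to reach, as a shift and turn from the pose commanded when the call began, along the tool's axes at that moment; what a row does not reach only later rows make up. A row lasts 1/10 s, in which the tool goes at most 50 mm and 8.59 degrees, less where a joint would pass 70% of its speed; a pose out of reach is approached as far as the arm can. A call with a gripper value outside its range is refused whole. The fingers move at their own pace and stop on an object; "grip_force" is the grip in N (left out, the last holds). Time passes only in rows, so rows that repeat a pose let the fingers close. It gives the time, the measured TCP pose, the force, the opening and the grip force at its end, in the units of the state.
- env.state(): the state, without advancing time (a new reading comes with each control period).
- cams.grab_frame(name): name is "scene" or "side" or "wrist"; returns the picture (400x640x3 uint8, blue, green, red); there is no depth.
- cams.get_calibration(name): a dict with "mtx" (3x3 intrinsics, pixels), "eye" and "attitude" of the camera in the world; the wrist camera has in their place "tool_from_camera" (4x4, takes a point from camera to tool coordinates, whose origin is the TCP and whose axes are the flange's). Camera axes: x right, y down, z forward; pixel columns grow to the right and rows downward; lengths in mm; the calibration is good to about 2 mm. The wrist camera is an equidistant fisheye: a pixel r from the principal point sees the ray r / f radians off the axis. A picture is of the moment at which its call begins: read the wrist's pose just before it. get_calibration takes no time and is no camera call.
- env.job_done(): hands the job in; it is judged then, once.
The state is a dict: "time_s": time; "qpos": joint angles; "qvel": joint speeds; "effort": joint torques, N m; "ee_pos": TCP position; "ee_rot": TCP orientation; "force": force on the tool from outside, world axes, zero at the start; "torque": the same for the moment, N m; "gripper_width": finger opening in mm; "gripper_force": force on a finger pad.
Only numpy, scipy, OpenCV 4.12 (cv2) and the standard library are available. Lean on these libraries where they do the work, as an engineer would, in place of code of your own. Each camera call takes 0.05 s, during which the arm holds its last target. There are 200 camera calls.

## Working session

There is one attempt and no reset: what is moved stays moved. The work goes in short steps, Python scripts to look and compute and a tool call to move; the robot and the scene stay as the last step left them, time stands still between calls to the robot, and variables do not carry over. Pictures are saved under pics/ and viewed, at most 10 in all, crops included, and the job is handed in when it is done.

Besides the shell and the picture viewer there is one more tool, called after ">>>" in YAML: its name, and indented under it one key for each argument. apply_moves: Moves the arm, as the interface text tells. Its arguments: {"type":"object","properties":{"deltas":{"type":"array"},"grip_force":{"type":"number"}},"required":["deltas"]}

```bash
ls; mkdir -p pics; python3 - <<'E'
from workcell import env,cams
import cv2,numpy as np
print(env.state(), env.grip_depth)
a=cams.grab_frame("scene");b=cams.grab_frame("side")
cv2.imwrite("pics/scene0.png",a);cv2.imwrite("pics/side0.png",b)
for n in("scene","side","wrist"):print(n,cams.get_calibration(n))
E
```

```text
pics
{'time_s': 0.0, 'qpos': array([ 7.54595041e+01,  1.83511661e+01,  8.97079937e+01, -1.16347639e-03,
        7.20433043e+01, -1.14639280e+00]), 'qvel': array([ 0.08633157, -0.06125552, -0.03932501, -0.11889899, -0.07647155,
       -0.00113007]), 'effort': array([ 1.45348848e-03, -4.12473035e+01, -2.31967843e+01,  7.27920304e-02,
        4.59333602e-02, -1.50429091e-04]), 'ee_pos': array([133.06659199, 558.81138684, 187.21432905]), 'ee_rot': array([-1.79897534e+02, -9.44058989e-04,  1.66606256e+02]), 'force': array([-0.03505527, -0.70024243, -0.16798268]), 'torque': array([-0.02368565,  0.03026411,  0.01100695]), 'gripper_force': 0.0, 'gripper_width': 91.2132662578159} 18.8
scene {'mtx': array([[393.16602535,   0.        , 317.14880286],
       [  0.        , 393.16602535, 196.25714198],
       [  0.        ,   0.        ,   1.        ]]), 'eye': array([  57.93257733, -471.79422732, 1023.05930819]), 'attitude': array([-141.04489089,    0.32460627,  -45.94253602])}
side {'mtx': array([[365.97477818,   0.        , 314.1140635 ],
       [  0.        , 365.97477818, 204.65400525],
       [  0.        ,   0.        ,   1.        ]]), 'eye': array([417.00116327, 928.09669612, 947.14650024]), 'attitude': array([-129.53305818,   -0.96459183, -172.127301  ])}
wrist {'mtx': array([[309.70691629,   0.        , 321.18407391],
       [  0.        , 309.70691629, 206.68821298],
       [  0.        ,   0.        ,   1.        ]]), 'tool_from_camera': array([[ 8.25077689e-04, -9.62089968e-01, -2.72731025e-01,
         7.72079122e+01],
       [ 9.99999645e-01,  8.40095326e-04,  6.17095594e-05,
         1.06465461e+00],
       [ 1.69749911e-04, -2.72730979e-01,  9.62090320e-01,
        -1.96368206e+02],
       [ 0.00000000e+00,  0.00000000e+00,  0.00000000e+00,
         1.00000000e+00]])}
```

View pics/scene0.png

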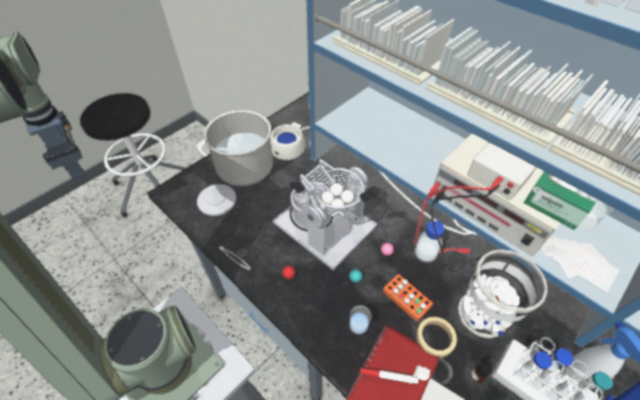

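View pics/side0.png

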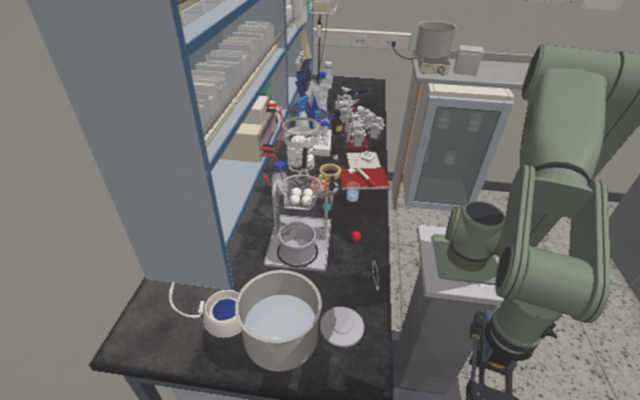

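```bash
python3 - <<'E'
import cv2,numpy as np
a=cv2.imread("pics/scene0.png")[155:275,255:395];b=cv2.imread("pics/side0.png")[160:280,240:360]
a=cv2.resize(a,(700,600),interpolation=cv2.INTER_CUBIC);b=cv2.resize(b,(600,600),interpolation=cv2.INTER_CUBIC)
cv2.imwrite("pics/c1.png",a);cv2.imwrite("pics/c2.png",b)
E
```

```text
(no output)
```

View pics/c1.png

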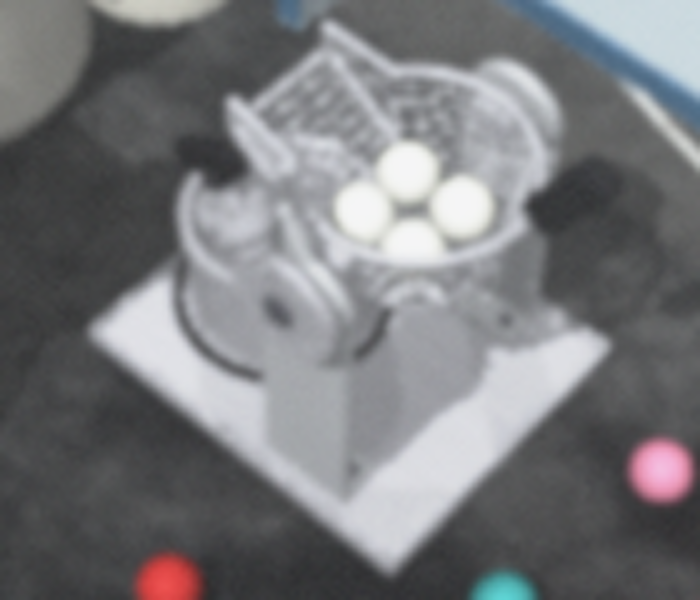

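View pics/c2.png

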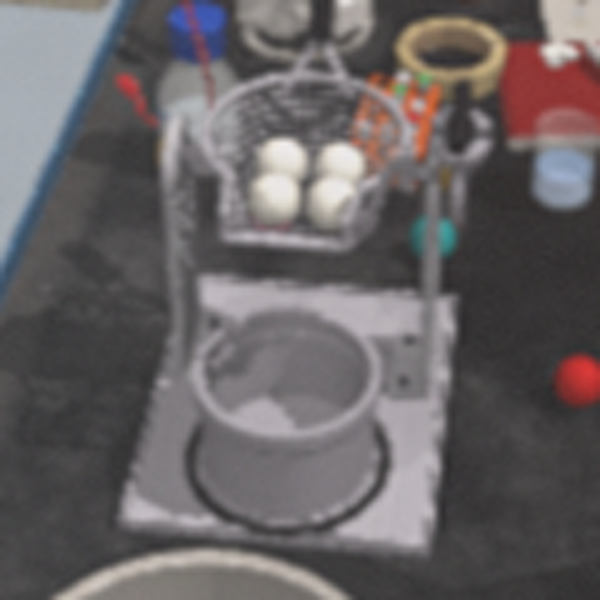

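```bash
cat > h.py <<'E'
from workcell import env,cams
import cv2,numpy as np
from scipy.spatial.transform import Rotation as R
from scipy.optimize import least_squares
C={n:cams.get_calibration(n) for n in("scene","side","wrist")}
def proj(n,P,T=None):
    """world mm -> pixel; wrist: T = 4x4 tool pose"""
    c=C[n];K=c["mtx"];P=np.atleast_2d(P)
    if n=="wrist":
        M=np.linalg.inv(T@c["tool_from_camera"]);p=P@M[:3,:3].T+M[:3,3]
        r=np.hypot(p[:,0],p[:,1]);s=np.arctan2(r,p[:,2])/np.maximum(r,1e-9)
        return p[:,:2]*s[:,None]*K[0,0]+K[:2,2]
    p=(P-c["eye"])@R.from_euler("xyz",c["attitude"],degrees=True).as_matrix()
    return p[:,:2]/p[:,2:]*K[0,0]+K[:2,2]
def ray(n,uv,T=None):
    c=C[n];K=c["mtx"];d=(np.array(uv,float)-K[:2,2])/K[0,0]
    if n=="wrist":
        a=np.hypot(*d);v=np.r_[d/a*np.sin(a),np.cos(a)];M=T@c["tool_from_camera"]
        return M[:3,3],M[:3,:3]@v
    return c["eye"],R.from_euler("xyz",c["attitude"],degrees=True).apply(np.r_[d,1])
def onz(n,uv,z,T=None):
    o,d=ray(n,uv,T);return o+d*(z-o[2])/d[2]
def tri(*rays):
    A=0;b=0
    for o,d in rays:
        d=d/np.linalg.norm(d);M=np.eye(3)-np.outer(d,d);A=A+M;b=b+M@o
    return np.linalg.solve(A,b)
def toolT(s=None):
    s=s or env.state();T=np.eye(4);T[:3,:3]=R.from_euler("xyz",s["ee_rot"],degrees=True).as_matrix();T[:3,3]=s["ee_pos"];return T
def stand(p,P):
    P=np.atleast_2d(P);c,s=np.cos(p[2]),np.sin(p[2]);return P@np.array([[c,s,0],[-s,c,0],[0,0,1]])+[p[0],p[1],0]
E
python3 - <<'E'
from h import *
obs=[("scene",(273,221.4),(-104,170)),("scene",(333.4,270),(-104,-80)),("scene",(377.4,224),(104,-80)),
("side",(264,265.4),(104,170)),("side",(326.4,270),(-104,170)),("side",(331.6,219.4),(-104,-80))]
for zt in(2,8):
    for n,u,q in obs: print(n,q,onz(n,u,zt)[:2].round(1))
    f=lambda p:np.concatenate([(proj(n,stand(p,[*q,zt]))[0]-u) for n,u,q in obs])
    r=least_squares(f,[450,200,0]);print(zt,r.x,np.degrees(r.x[2]),r.fun.round(1),r.cost)
p=r.x
# balls by triangulation
W={}
for n,(x0,x1,y0,y1) in dict(scene=(310,370,175,215),side=(280,320,180,210)).items():
    im=cv2.imread(f"pics/{n}0.png").astype(int)
    m=((im.min(2)>205)).astype(np.uint8);mm=np.zeros_like(m);mm[y0:y1,x0:x1]=m[y0:y1,x0:x1]
    print(n,mm.sum(),cv2.moments(mm,True)["m10"]/mm.sum(),cv2.moments(mm,True)["m01"]/mm.sum())
for nm,q in dict(tru=(0,0,195),knob=(-104,48,195+96*.866),handle=(0,-99,272),jartop=(0,100,98),floor=(0,0,177),spout=(0,98,207)).items():
    P=stand(p,q);print(nm,P.round(1),proj("scene",P).round(1),proj("side",P).round(1))
E
```

```text
scene (-104, 170) [476.2 136.2]
scene (-104, -80) [ 482.2 -118.8]
scene (104, -80) [ 697.9 -109.1]
side (104, 170) [680.8 136.3]
side (-104, 170) [470.7 124.4]
side (-104, -80) [ 478.9 -130.4]
2 [ 5.83877922e+02 -3.58315039e+01  4.19377073e-02] 2.402853633291885 [ 0.6  1.8  0.6  0.  -0.8  1.7 -0.1  0.5 -0.8  1.1 -1.4  1.6] 7.138867552676255
scene (-104, 170) [473.8 132.7]
scene (-104, -80) [ 479.7 -120.8]
scene (104, -80) [ 694.1 -111.3]
side (104, 170) [679.2 141.3]
side (-104, 170) [470.3 129.5]
side (-104, -80) [ 478.5 -123.7]
8 [ 5.82329958e+02 -3.56194086e+01  4.01721276e-02] 2.3016933681002327 [ 0.   0.9  0.2 -0.7 -0.9  0.9  0.1 -0.7 -0.4  0.1 -0.9  0.6] 2.332480841394448
scene 476 335.38235294117646 196.8655462184874
side 111 301.34234234234236 194.2072072072072
tru [[582.3 -35.6 195. ]] [[337.7 193.1]] [[300.9 192. ]]
knob [[476.5   8.2 278.1]] [[297.2 186.2]] [[332.1 182.6]]
handle [[ 586.3 -134.5  272. ]] [[369.6 193.9]] [[304.4 156.9]]
jartop [[578.3  64.3  98. ]] [[311.1 196.6]] [[297.3 233.4]]
floor [[582.3 -35.6 177. ]] [[337.4 197.3]] [[301.  196.2]]
spout [[578.4  62.3 207. ]] [[311.  172.5]] [[297.  207.9]]
```

>>> apply_moves:
  deltas:
    - [0,0,-0.05,0,0.2]
    - [0,0,-0.1,0,0.2]
    - [-0.02,-0.02,-0.15,0,0.2]
    - [-0.055,-0.055,-0.15,0,0.2]
    - [-0.09,-0.09,-0.15,0,0.2]

```text
time_s: 0.6
ee_pos: [199.0, 453.3, 339.6]
ee_rot: [179.8, 0.1, 166.7]
force: [1.9, 0.2, -0.2]
gripper_width: 55.5
gripper_force: 0.0
```

>>> apply_moves:
  deltas:
    - [-0.035,-0.035,0,0,0.2]
    - [-0.07,-0.07,0,0,0.2]
    - [-0.105,-0.105,0,0,0.2]
    - [-0.14,-0.14,0,0,0.2]
    - [-0.175,-0.175,0,0,0.2]

```text
time_s: 1.1
ee_pos: [328.4, 240.8, 337.8]
ee_rot: [180.0, 0.0, 166.6]
force: [0.9, 0.2, -0.0]
gripper_width: 54.7
gripper_force: 0.0
```

>>> apply_moves:
  deltas:
    - [-0.035,-0.035,0,0,0.2]
    - [-0.07,-0.07,0,0,0.2]
    - [-0.105,-0.105,0,0,0.2]
    - [-0.14,-0.14,0,0,0.2]
    - [-0.175,-0.175,0,0,0.2]

```text
time_s: 1.6
ee_pos: [458.2, 30.0, 337.8]
ee_rot: [180.0, -0.0, 166.6]
force: [0.3, 1.3, 0.6]
gripper_width: 54.6
gripper_force: 0.0
```

>>> apply_moves:
  deltas:
    - [-0.022,-0.016,0,0.15,0.2]
    - [-0.022,-0.016,0,0.3,0.2]
    - [-0.022,-0.016,0,0.45,0.2]
    - [-0.022,-0.016,0,0.6,0.2]
    - [-0.022,-0.016,0,0.75,0.2]

```text
time_s: 2.1
ee_pos: [475.2, 11.1, 337.5]
ee_rot: [-179.9, -0.0, 123.3]
force: [-0.4, 0.0, -1.7]
gripper_width: 54.8
gripper_force: 0.0
```

>>> apply_moves:
  deltas:
    - [0,0,0,0.15,0.2]
    - [0,0,0,0.3,0.2]
    - [0,0,0,0.45,0.2]
    - [0,0,0,0.547,0.2]
    - [0,0,0,0.547,0.2]

```text
time_s: 2.6
ee_pos: [475.2, 11.3, 337.6]
ee_rot: [-179.9, -0.0, 92.3]
force: [-0.1, 0.3, 0.4]
gripper_width: 54.8
gripper_force: 0.0
```

```bash
python3 - <<'E'
from h import *
T=toolT();a=cams.grab_frame("wrist");s=env.state();np.save("T1.npy",T)
print(s["time_s"],s["ee_pos"],s["ee_rot"],s["force"],s["gripper_width"])
cv2.imwrite("pics/w1.png",a)
p=[582.3,-35.6,.0402]
for nm,q in dict(knob=(-104,48,195+96*.866),handle=(0,-99,272),crown=(-104,35.75,257)).items(): print(nm,proj("wrist",stand(p,q),T))
E
```

```text
2.65 [475.21410364  11.29886148 337.68344517] [-1.79956310e+02 -5.66158857e-03  9.24069339e+01] [-0.21735195  0.01973049 -0.4949519 ] 54.43943489358182
knob [[322.31618239 216.39612699]]
handle [[414.8964106  339.20261282]]
crown [[322.22444694 221.99300779]]
```

View pics/w1.png

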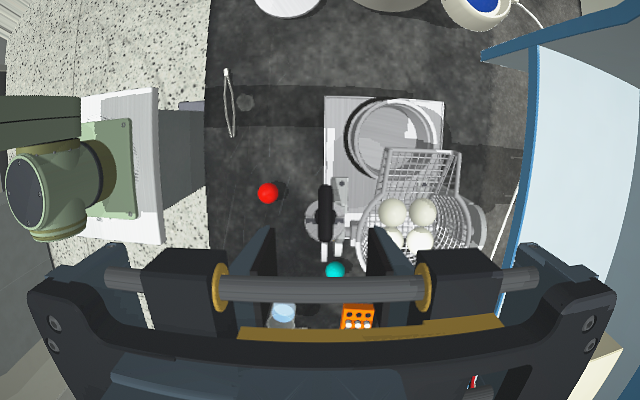

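```bash
python3 - <<'E'
from h import *
T=np.load("T1.npy");a=cv2.imread("pics/w1.png")
m=np.zeros(a.shape[:2],np.uint8);m[178:252,310:342]=(a[178:252,310:342].max(2)<40)
n,l,st,c=cv2.connectedComponentsWithStats(m);i=1+st[1:,4].argmax();print(st[i],c[i])
box=cv2.minAreaRect(np.argwhere(l==i)[:,::-1].astype(np.float32));print(box)
k=onz("wrist",c[i],278,T);print("knob",k)
obs=[("scene",(273,221.4),(-104,170,8)),("scene",(333.4,270),(-104,-80,8)),("scene",(377.4,224),(104,-80,8)),
("side",(264,265.4),(104,170,8)),("side",(326.4,270),(-104,170,8)),("side",(331.6,219.4),(-104,-80,8)),
("wrist",(325,97),(-104,170,8)),("wrist",(443,101),(104,170,8)),("wrist",c[i],(-104,48,278)),("wrist",c[i],(-104,48,278)),("scene",(297.4,187),(-104,48,278))]
f=lambda p:np.concatenate([proj(n,stand(p,q),T)[0]-u for n,u,q in obs])
r=least_squares(f,[582,-36,.04]);print(r.x,np.degrees(r.x[2]),r.fun.round(1))
# grey-level profile across bar
for y in(195,215,235):print(y,a[y,308:345].max(1))
E
```

```text
[316 185  19  57 319] [322.80250784 212.05015674]
((324.788818359375, 213.21798706054688), (17.918920516967773, 55.65293884277344), 5.44033145904541)
knob [476.71281348  12.08877206 278.        ]
[ 5.82565445e+02 -3.35555417e+01  2.93330526e-02] 1.6806601144844706 [-0.2 -0.1 -0.8 -1.2 -1.2  0.8 -0.6 -0.5 -1.1  0.8 -0.8  1.2 -1.8 -1.6
 -1.4  1.3  0.5  0.8  0.5  0.8 -0.9 -1.6]
195 [ 92  97 102 106 105 105  99  91  86  80  36  33  37  37  39  40  42  43
  45  46  45  42  41  36  48  79 125 127 121 116 127 154 189 189 189 190
 189]
215 [148 151 153 155 129 137  92  34  39  40  32  33  37  38  40  42  42  45
  47  48  45  42  41  38  38  41  46  39  87 145 179 175 174 162 157 149
 179]
235 [ 61  97 126 142 159 166 166 165 158 128  51  33  38  39  42  43  44  46
  49  50  47  44  41  33  93 153 199 189 177 161 153 161 183 189 195 195
 182]
```

>>> apply_moves:
  deltas:
    - [-0.001,0.003,0.02,0,0.2]
    - [-0.001,0.003,0.04,0,0]
    - [-0.001,0.003,0.06,0,0]
    - [-0.001,0.003,0.072,0,-0.2]
    - [-0.001,0.003,0.072,0,-0.3]

```text
time_s: 3.15
ee_pos: [477.4, 10.5, 264.4]
ee_rot: [-179.8, -0.0, 92.4]
force: [-0.5, 0.2, -0.4]
gripper_width: 33.6
gripper_force: 0.0
```

>>> apply_moves:
  deltas:
    - [0,0,0,0,-0.6]
    - [0,0,0,0,-0.8]
    - [0,0,0,0,-1]
    - [0,0,0,0,-1]
    - [0,0,0,0,-1]
  grip_force: 25

```text
time_s: 3.65
ee_pos: [478.8, 10.5, 266.9]
ee_rot: [179.9, -0.0, 92.3]
force: [0.0, 1.4, 4.6]
gripper_width: 10.6
gripper_force: 25.0
```

>>> apply_moves:
  deltas:
    - [0.0015,0,-0.0026,0,-1]
    - [0.003,0,-0.0052,0,-1]
    - [0.0045,0,-0.0078,0,-1]
    - [0.006,0,-0.0104,0,-1]
    - [0.006,0,-0.0104,0,-1]

```text
time_s: 4.15
ee_pos: [478.1, 16.2, 276.3]
ee_rot: [-180.0, 0.0, 92.3]
force: [0.3, -4.5, -5.8]
gripper_width: 10.8
gripper_force: 25.0
```

```bash
python3 - <<'E'
from h import *
T=toolT();a=cams.grab_frame("wrist");s=env.state()
print(s["time_s"],s["ee_pos"],s["force"],s["torque"],s["gripper_width"])
cv2.imwrite("pics/w2.png",cv2.resize(a[150:310,220:440],(770,560),interpolation=cv2.INTER_CUBIC))
E
```

```text
4.2 [478.07712767  16.13388905 276.16734018] [ 1.7618665  -4.45204037 -5.3115541 ] [-0.86910643 -0.11794844  0.02050942] 10.493931181407088
```

View pics/w2.png

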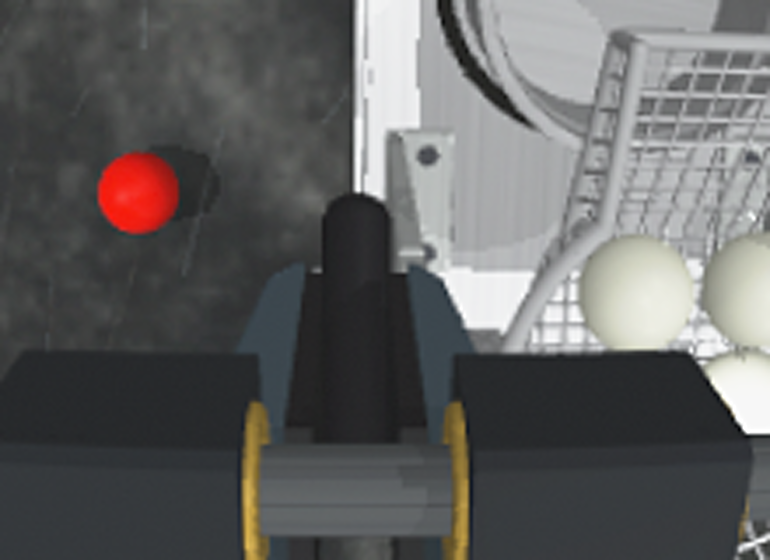

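>>> apply_moves:
  deltas:
    - [0.001,0,-0.0017,0,-1]
    - [0.002,0,-0.0035,0,-1]
    - [0.002,0,-0.0035,0,-1]
    - [0.002,0,-0.0035,-0.06,-1]
    - [0.002,0,-0.0035,-0.12,-1]

```text
time_s: 4.7
ee_pos: [477.8, 18.3, 279.7]
ee_rot: [-179.9, 0.0, 99.3]
force: [0.3, -4.2, -6.4]
gripper_width: 10.4
gripper_force: 24.9
```

>>> apply_moves:
  deltas:
    - [0,0,0,-0.08,-1]
    - [0,0,0,-0.16,-1]
    - [0,0,0,-0.24,-1]
    - [0,0,0,-0.32,-1]
    - [0,0,0,-0.32,-1]

```text
time_s: 5.2
ee_pos: [478.3, 20.0, 281.1]
ee_rot: [179.8, -0.1, 117.5]
force: [-0.8, 0.8, 0.8]
gripper_width: 0.2
gripper_force: 0.5
```

>>> apply_moves:
  deltas:
    - [0,0,-0.03,0,-1]
    - [0,0,-0.06,0,-0.6]
    - [0,0,-0.06,0,-0.2]
    - [0,0,-0.06,0,0.2]
    - [0,0,-0.06,0,0.2]

```text
time_s: 5.7
ee_pos: [477.8, 18.9, 339.3]
ee_rot: [-180.0, -0.1, 117.5]
force: [-0.5, -0.1, -0.8]
gripper_width: 29.3
gripper_force: 0.0
```

```bash
python3 - <<'E'
from h import *
T=toolT();a=cams.grab_frame("wrist");s=env.state();np.save("T3.npy",T)
print(s["time_s"],s["ee_pos"],s["ee_rot"],s["force"],s["torque"],s["gripper_width"])
cv2.imwrite("pics/w3f.png",a);cv2.imwrite("pics/w3.png",cv2.resize(a[120:300,200:440],(800,600),interpolation=cv2.INTER_CUBIC))
p=[583.5,-34.5,.033]
for d in(0,.0095,.0135):
  u=np.array([0,.5,.866]);g=np.array([-104,0,195])+u*(96+d*1000)
  for th in(0,.5,1.05):
    b=np.cos(th)*np.array([0,.866,-.5])+np.sin(th)*np.array([-1,0,0]); print(d,th,((proj("wrist",stand(p,np.array([g-25*b,g,g+25*b])),T)-[200,120])*3.333).round(0).tolist())
E
```

```text
5.75 [477.66328016  18.77110924 339.05360213] [-1.79937802e+02 -7.69831559e-02  1.17482322e+02] [-0.57514434 -0.33668684 -0.12396814] [-0.08833643 -0.02386286 -0.01571203] 33.52846495653166
0 0 [[350.0, 423.0], [387.0, 336.0], [422.0, 253.0]]
0 0.5 [[396.0, 431.0], [387.0, 336.0], [377.0, 244.0]]
0 1.05 [[443.0, 412.0], [387.0, 336.0], [330.0, 260.0]]
0.0095 0 [[356.0, 420.0], [394.0, 331.0], [430.0, 244.0]]
0.0095 0.5 [[404.0, 428.0], [394.0, 331.0], [384.0, 235.0]]
0.0095 1.05 [[453.0, 409.0], [394.0, 331.0], [336.0, 252.0]]
0.0135 0 [[359.0, 419.0], [398.0, 328.0], [434.0, 241.0]]
0.0135 0.5 [[408.0, 427.0], [398.0, 328.0], [388.0, 231.0]]
0.0135 1.05 [[457.0, 408.0], [398.0, 328.0], [338.0, 248.0]]
```

View pics/w3.png

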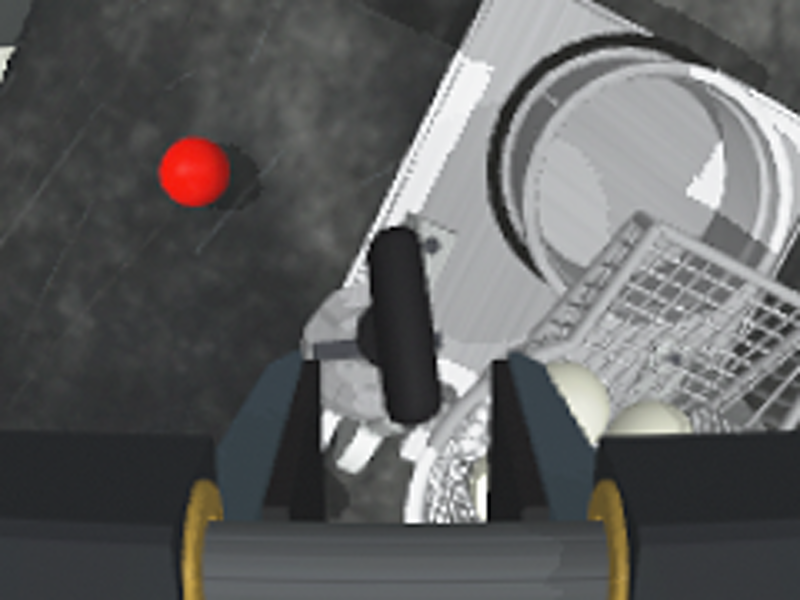

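>>> apply_moves:
  deltas:
    - [-0.002,-0.001,0,-0.08,0.2]
    - [-0.002,-0.001,0.03,-0.08,0.2]
    - [-0.002,-0.001,0.05,-0.08,0.1]
    - [-0.002,-0.001,0.071,-0.08,0]
    - [-0.002,-0.001,0.071,-0.08,-0.2]
  grip_force: 8

```text
time_s: 6.25
ee_pos: [475.8, 16.3, 265.5]
ee_rot: [-179.6, -0.3, 122.1]
force: [0.7, -0.0, -0.5]
gripper_width: 40.2
gripper_force: 0.0
```

>>> apply_moves:
  deltas:
    - [0,0,0,0,-0.5]
    - [0,0,0,0,-0.7]
    - [0,0,0,0,-0.9]
    - [0,0,0,0,-1]
    - [0,0,0,0,-1]
  grip_force: 8

```text
time_s: 6.75
ee_pos: [479.4, 16.5, 270.0]
ee_rot: [179.8, 0.1, 122.1]
force: [2.0, 1.3, 2.7]
gripper_width: 14.5
gripper_force: 7.8
```

Gripped at 14.5 mm, deeper this time. Turn on.

>>> apply_moves:
  deltas:
    - [0,0,0,-0.08,-1]
    - [0,0,0,-0.16,-1]
    - [0,0,0,-0.24,-1]
    - [0,0,0,-0.32,-1]
    - [0,0,0,-0.32,-1]

```text
time_s: 7.25
ee_pos: [479.0, 16.5, 269.4]
ee_rot: [179.9, 0.1, 140.4]
force: [3.3, 1.8, 0.9]
gripper_width: 15.1
gripper_force: 8.2
```

>>> apply_moves:
  deltas:
    - [0,0,0,-0.08,-1]
    - [0,0,0,-0.16,-1]
    - [0,0,0,-0.24,-1]
    - [0,0,0,-0.29,-1]
    - [0,0,0,-0.29,-1]

```text
time_s: 7.75
ee_pos: [478.1, 16.1, 268.8]
ee_rot: [-180.0, -0.0, 156.9]
force: [2.3, 0.7, -0.3]
gripper_width: 13.1
gripper_force: 7.5
```

>>> apply_moves:
  deltas:
    - [0,0,0,0,-0.4]
    - [0,0,0,0,0.1]
    - [0,0,0,0,0.2]
    - [0,0,-0.04,0,0.2]
    - [0,0,-0.075,0,0.2]

```text
time_s: 8.25
ee_pos: [477.3, 16.1, 344.3]
ee_rot: [-179.9, -0.1, 157.0]
force: [1.5, -0.3, -0.1]
gripper_width: 49.7
gripper_force: 0.0
```

```bash
cat > bar.py <<'E'
from h import *
T=toolT();a=cams.grab_frame("wrist");s=env.state();np.save("T4.npy",T);cv2.imwrite("pics/w4f.png",a)
print(s["time_s"],s["ee_pos"],s["ee_rot"],s["gripper_width"])
p=[583.5,-34.5,.033];u=np.array([0,.5,.866])
def pr(d,th):
    g=np.array([-104,0,195])+u*(96+d);b=np.cos(th)*np.array([0,.866,-.5])+np.sin(th)*np.array([-1,0,0])
    return proj("wrist",stand(p,np.array([g-25*b,g,g+25*b])),T)
c=pr(9.5,.6)[1].astype(int);x0,y0=c-42
w=a[y0:y0+84,x0:x0+84];m=cv2.inRange(w.max(2),0,56)
m=cv2.morphologyEx(m,cv2.MORPH_OPEN,np.ones((7,7),np.uint8))
n,l,st,ce=cv2.connectedComponentsWithStats(m)
for i in range(1,n): 
    if st[i,4]>100: print(st[i]+[x0,y0,0,0,0],(ce[i]+[x0,y0]).round(1),cv2.minAreaRect(np.argwhere(l==i)[:,::-1].astype(np.float32)))
for d,th in((0,0),(0,1.05),(9.5,1.05),(13.5,.5),(13.5,.8)):
    q=pr(d,th);e=q[2]-q[0];print(d,th,q.round(0).tolist(),"ang",np.degrees(np.arctan2(e[1],e[0])).round(1))
cv2.imwrite("pics/w4.png",cv2.resize(a[120:280,200:420],(770,560),interpolation=cv2.INTER_CUBIC))
E
python3 bar.py
```

```text
8.3 [480.20970523  16.10983977 350.90502162] [179.77565905   0.53141825 156.99739438] 53.080010009792794
[ 308  186   27   56 1082] [320.7 213. ] ((43.81200408935547, 42.28400421142578), (24.596750259399414, 56.25947952270508), 10.304845809936523)
0 0 [[291.0, 228.0], [314.0, 213.0], [336.0, 200.0]] ang -31.8
0 1.05 [[313.0, 241.0], [314.0, 213.0], [315.0, 185.0]] ang -88.5
9.5 1.05 [[318.0, 243.0], [319.0, 214.0], [320.0, 185.0]] ang -88.5
13.5 0.5 [[306.0, 240.0], [321.0, 214.0], [335.0, 190.0]] ang -60.1
13.5 0.8 [[314.0, 243.0], [321.0, 214.0], [328.0, 186.0]] ang -75.7
```

View pics/w4.png

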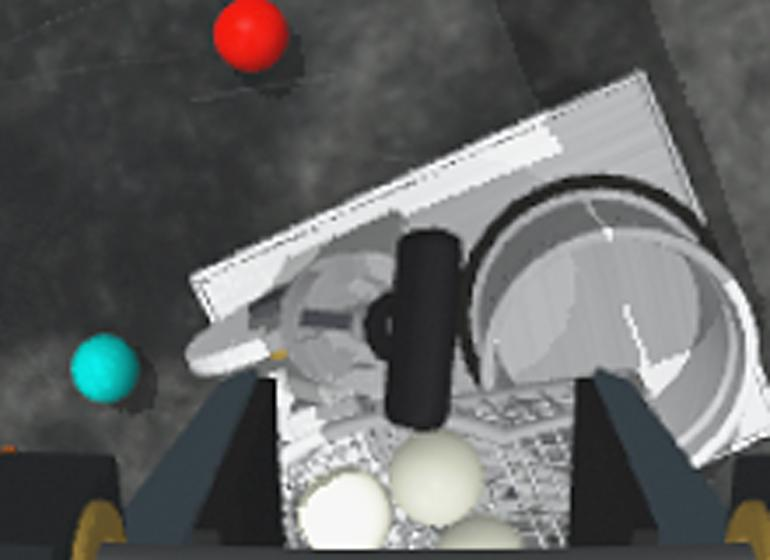

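```bash
python3 - <<'E'
from h import *
p=[583.5,-34.5,.033];u=np.array([0,.5,.866])
def pr(d,th,T):
    g=np.array([-104,0,195])+u*(96+d);b=np.cos(th)*np.array([0,.866,-.5])+np.sin(th)*np.array([-1,0,0])
    return proj("wrist",stand(p,np.array([g-20*b,g,g+20*b])),T)
for f,t,rows,x0,x1,cs in(("w1","T1",(190,206),305,345,[(0,0)]),("w3f","T3",(194,232),305,340,[(13.5,.45)]),("w4f","T4",(190,236),305,340,[(9.5,1.05),(13.5,1.05)])):
    a=cv2.imread(f"pics/{f}.png").max(2).astype(int);T=np.load(t+".npy");E=[]
    for y in list(range(rows[0],rows[1],2))+([232,234,236,238] if f=="w1" else []):
        r=a[y,x0:x1]<58;i=np.flatnonzero(r)
        runs=np.split(i,np.flatnonzero(np.diff(i)>1)+1);b=max(runs,key=len);E.append((y,b[0]+x0,b[-1]+x0))
    E=np.array(E);R_=np.polyfit(E[:,0],E[:,2],1);c=np.polyfit(E[:,0],(E[:,1]+E[:,2])/2,1)
    print(f,E.tolist());print(" right-edge slope",R_[0],"ctr slope",c[0],"ctr@213",np.polyval(c,213),"right@213",np.polyval(R_,213))
    for q in cs:
        P=pr(*q,T);s=(P[2]-P[0]);print("  pred",q,"slope",s[0]/s[1],"x@213",P[1,0]+(213-P[1,1])*s[0]/s[1])
E
```

```text
w1 [[190, 318, 331], [192, 318, 331], [194, 318, 332], [196, 318, 332], [198, 318, 332], [200, 318, 332], [202, 319, 331], [204, 319, 331], [232, 318, 331], [234, 318, 331], [236, 318, 331], [238, 319, 330]]
 right-edge slope -0.019560911191812923 ctr slope -0.007923407065038773 ctr@213 324.7235886431165 right@213 331.18479696269395
  pred (0, 0) slope -0.006124575514797452 x@213 323.20113079437834
w3f [[194, 311, 325], [196, 310, 325], [198, 310, 326], [200, 311, 326], [202, 311, 326], [204, 311, 326], [206, 311, 326], [208, 311, 327], [210, 312, 328], [212, 311, 328], [214, 309, 328], [216, 308, 328], [218, 308, 329], [220, 307, 329], [222, 307, 330], [224, 308, 329], [226, 309, 330], [228, 311, 330], [230, 314, 330]]
 right-edge slope 0.1526315789473682 ctr slope 0.057017543859647926 ctr@213 318.89912280701776 right@213 327.8368421052634
  pred (13.5, 0.45) slope 0.05400440214287189 x@213 318.50922583588135
w4f [[190, 314, 330], [192, 314, 331], [194, 314, 330], [196, 314, 330], [198, 313, 335], [200, 313, 334], [202, 313, 334], [204, 309, 334], [206, 307, 333], [208, 305, 332], [210, 305, 332], [212, 312, 333], [214, 312, 333], [216, 305, 329], [218, 306, 329], [220, 307, 328], [222, 309, 328], [224, 311, 328], [226, 311, 328], [228, 311, 328], [230, 310, 328], [232, 310, 327], [234, 310, 327]]
 right-edge slope -0.1299407114624494 ctr slope -0.1128952569169969 ctr@213 320.2349308300397 right@213 330.34832015810275
  pred (9.5, 1.05) slope -0.026601395494409142 x@213 318.9177674642388
  pred (13.5, 1.05) slope -0.026858496377553644 x@213 321.02900983118855
```

>>> apply_moves:
  deltas:
    - [0,0,0.03,0,0.2]
    - [0,0,0.06,0,0]
    - [0,0,0.076,0,-0.2]
    - [0,0,0.076,0,-0.5]
    - [0,0,0.076,0,-0.8]
  grip_force: 8

```text
time_s: 8.8
ee_pos: [478.3, 16.1, 268.3]
ee_rot: [180.0, 0.0, 157.0]
force: [-0.1, -0.8, -0.7]
gripper_width: 25.8
gripper_force: 0.0
```

>>> apply_moves:
  deltas:
    - [0,0,0,0,-1]
    - [0,0,0,0,-1]
    - [0,0,0,-0.03,-1]
    - [0,0,0,-0.07,-1]
    - [0,0,0,-0.07,-1]

```text
time_s: 9.3
ee_pos: [478.9, 15.7, 268.6]
ee_rot: [-180.0, 0.1, 161.1]
force: [1.1, -2.1, 1.0]
gripper_width: 12.6
gripper_force: 7.6
```

```bash
python3 - <<'E'
from h import *
s=env.state();print(s["ee_pos"],s["ee_rot"],s["force"],s["torque"],s["gripper_width"])
E
```

```text
[478.88937396  15.68273348 268.64867172] [-1.79988763e+02  1.40468303e-01  1.61082816e+02] [ 1.14310682 -2.11885186  0.9557923 ] [-0.4558845  -0.24328655 -0.06837627] 12.594844337585489
```

>>> apply_moves:
  deltas:
    - [0,0,0,0.06,-1]
    - [0,0,0,0.12,-1]
    - [0,0,0,0.18,-1]
    - [0,0,0,0.22,-1]
    - [0,0,0,0.22,-1]

```text
time_s: 9.8
ee_pos: [478.9, 17.5, 268.9]
ee_rot: [179.8, 0.0, 148.5]
force: [0.6, 2.4, 4.1]
gripper_width: 12.6
gripper_force: 8.4
```

```bash
python3 - <<'E'
from h import *
s=env.state();print(s["ee_pos"],s["ee_rot"],s["force"],s["torque"],s["gripper_width"])
E
```

```text
[478.87798554  17.45809801 268.93551165] [1.79791498e+02 4.02598558e-02 1.48461326e+02] [0.60856038 2.39952606 4.09368102] [ 0.56703635 -0.19049907  0.08800584] 12.55559059731772
```

```bash
cat > chk.py <<'E'
from h import *
import sys
T=toolT();a=cams.grab_frame("wrist");g=a.max(2).astype(int);cv2.imwrite("pics/%s.png"%sys.argv[1],a)
p=[583.5,-34.5,.033];u=np.array([0,.5,.866])
for d,th in((9.5,.9),(9.5,1.05),(13.5,.9),(13.5,1.05)):
    c=np.array([-104,0,195])+u*(96+d);b=np.cos(th)*np.array([0,.866,-.5])+np.sin(th)*np.array([-1,0,0])
    print(d,th,proj("wrist",stand(p,np.array([c,c+13*b,c+25*b])),T).round(1).tolist())
for y in range(190,232,3):
    i=np.flatnonzero(g[y,290:360]<58);r=max(np.split(i,np.flatnonzero(np.diff(i)>1)+1),key=len) if len(i) else [0]
    print(y,r[0]+290,r[-1]+290,end="; ")
E
python3 chk.py w5f
```

```text
9.5 0.9 [[315.2, 248.5], [315.5, 227.9], [315.9, 208.7]]
9.5 1.05 [[315.2, 248.5], [312.7, 228.1], [310.4, 209.0]]
13.5 0.9 [[317.8, 249.1], [318.2, 228.1], [318.5, 208.6]]
13.5 1.05 [[317.8, 249.1], [315.3, 228.3], [312.9, 208.9]]
190 344 347; 193 342 345; 196 341 344; 199 339 342; 202 338 341; 205 338 340; 208 337 340; 211 306 325; 214 304 326; 217 304 326; 220 304 327; 223 304 327; 226 305 327; 229 305 328;
```

>>> apply_moves:
  deltas:
    - [0,0,0,0,-0.4]
    - [0,0,0,0,0.1]
    - [0,0,-0.03,0,0.2]
    - [0,0,-0.075,0,0.2]
    - [0,0,-0.085,0,0.2]

```text
time_s: 10.35
ee_pos: [479.5, 15.6, 356.8]
ee_rot: [179.9, 0.3, 148.4]
force: [0.4, 0.5, -0.5]
gripper_width: 49.6
gripper_force: 0.0
```

>>> apply_moves:
  deltas:
    - [-0.045,-0.018,0,0,0.2]
    - [-0.09,-0.036,0,0,0.2]
    - [-0.135,-0.055,0,0,0.2]
    - [-0.171,-0.07,0,0.12,0.2]
    - [-0.171,-0.07,0,0.24,0.2]

```text
time_s: 10.85
ee_pos: [588.8, -137.5, 349.3]
ee_rot: [-179.8, -0.1, 134.2]
force: [-0.2, 0.1, 0.3]
gripper_width: 54.8
gripper_force: 0.0
```

>>> apply_moves:
  deltas:
    - [0,0,0,0.15,0.2]
    - [0,0,0,0.3,0.2]
    - [0,0,0,0.45,0.2]
    - [0,0,0,0.6,0.2]
    - [0,0,0,0.74,0.2]

```text
time_s: 11.35
ee_pos: [586.6, -133.5, 351.6]
ee_rot: [-179.8, 0.0, 91.9]
force: [0.8, -0.6, 1.0]
gripper_width: 54.9
gripper_force: 0.0
```

```bash
python3 - <<'E'
from h import *
T=toolT();a=cams.grab_frame("wrist");s=env.state();np.save("T6.npy",T)
print(s["time_s"],s["ee_pos"],s["ee_rot"],s["gripper_width"])
p=[583.5,-34.5,.033];P=proj("wrist",stand(p,[[0,-99,272],[0,-117,303],[0,-81,241]]),T);print(P.round(1))
cv2.imwrite("pics/w6f.png",a);g=a.max(2).astype(int)
for y in range(170,250,6):
    i=np.flatnonzero(g[y,280:370]<58);r=max(np.split(i,np.flatnonzero(np.diff(i)>1)+1),key=len) if len(i) else [0]
    print(y,r[0]+280,r[-1]+280,end="; ")
E
```

```text
11.4 [ 586.69529654 -133.45110005  351.61481702] [-1.79844006e+02  9.69516087e-03  9.17352992e+01] 54.58760865987953
[[321.3 206.5]
 [321.2 236.8]
 [321.4 180.9]]
170 280 283; 176 316 329; 182 314 330; 188 314 330; 194 314 331; 200 314 336; 206 313 332; 212 337 360; 218 313 332; 224 327 332; 230 313 332; 236 316 331; 242 323 361; 248 322 364;
```

>>> apply_moves:
  deltas:
    - [0,0.001,0.03,0,0.2]
    - [0,0.001,0.06,0,0.2]
    - [0,0.001,0.085,0,0.1]
    - [0,0.001,0.1,0,0]
    - [0,0.001,0.1,0,-0.2]
  grip_force: 15

```text
time_s: 11.9
ee_pos: [586.2, -132.9, 249.5]
ee_rot: [-179.6, -0.1, 92.4]
force: [0.3, -0.2, 0.5]
gripper_width: 40.2
gripper_force: 0.0
```

>>> apply_moves:
  deltas:
    - [0,0,0,0,-0.4]
    - [0,0,0,0,-0.6]
    - [0,0,0,0,-0.8]
    - [0,0,0,0,-1]
    - [0,0,0,0,-1]

```text
time_s: 12.4
ee_pos: [587.3, -133.2, 254.0]
ee_rot: [-179.9, 0.0, 92.3]
force: [-5.8, -0.6, 6.0]
gripper_width: 16.7
gripper_force: 15.0
```

>>> apply_moves:
  deltas:
    - [0.004,0,-0.0048,0,-1]
    - [0.0082,0,-0.0095,0,-1]
    - [0.0126,0,-0.0139,0,-1]
    - [0.0173,0,-0.0181,0,-1]
    - [0.0221,0,-0.0221,0,-1]

```text
time_s: 12.9
ee_pos: [586.4, -110.0, 274.5]
ee_rot: [-179.8, -0.1, 92.3]
force: [-5.4, -0.5, -4.3]
gripper_width: 16.6
gripper_force: 15.0
```

>>> apply_moves:
  deltas:
    - [0.005,0,-0.0037,0,-1]
    - [0.0103,0,-0.0072,0,-1]
    - [0.0157,0,-0.0104,0,-1]
    - [0.0212,0,-0.0133,0,-1]
    - [0.0269,0,-0.0159,0,-1]

```text
time_s: 13.4
ee_pos: [585.5, -83.1, 290.2]
ee_rot: [-179.9, -0.1, 92.3]
force: [-4.9, -1.5, -7.2]
gripper_width: 16.9
gripper_force: 15.0
```

```bash
python3 - <<'E'
from h import *
s=env.state();print(s["ee_pos"],s["ee_rot"],s["force"],s["torque"],s["gripper_width"])
d=s["ee_pos"]-[587.3,-133.3,252.5];y=-99+d[1];z=77+d[2];print(np.hypot(y,z),np.arctan2(y,z)-np.arctan2(-99,77))
T=toolT();cv2.imwrite("pics/s7.png",cv2.resize(cams.grab_frame("side")[140:290,230:380],(600,600),interpolation=cv2.INTER_CUBIC))
E
```

```text
[585.53524149 -83.08429115 290.21481637] [-1.79850787e+02 -5.68593307e-02  9.23103227e+01] [-4.87390707 -1.46228791 -7.19797102] [-0.26359782  0.83867539 -0.21209974] 16.91242168154435
124.65711434728097 0.5076573749603137
```

View pics/s7.png

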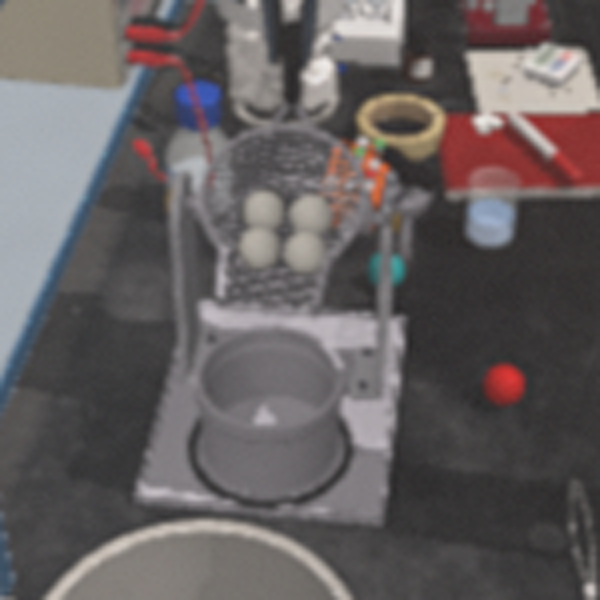

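>>> apply_moves:
  deltas:
    - [0.0023,0,-0.001,0,-1]
    - [0.0046,0,-0.0019,0,-1]
    - [0.007,0,-0.0028,0,-1]
    - [0.0094,0,-0.0036,0,-1]
    - [0.0117,0,-0.0044,0,-1]

```text
time_s: 13.95
ee_pos: [585.2, -71.8, 294.7]
ee_rot: [-179.9, -0.0, 92.3]
force: [-5.3, -1.6, -4.9]
gripper_width: 16.9
gripper_force: 15.0
```

>>> apply_moves:
  deltas:
    - [0.0017,0,-0.0005,0,-1]
    - [0.0034,0,-0.001,0,-1]
    - [0.0051,0,-0.0015,0,-1]
    - [0.0068,0,-0.002,0,-1]
    - [0.0085,0,-0.0024,0,-1]

```text
time_s: 14.45
ee_pos: [584.9, -63.5, 297.3]
ee_rot: [-179.9, 0.0, 92.3]
force: [-4.9, -2.6, -4.8]
gripper_width: 17.0
gripper_force: 15.0
```

>>> apply_moves:
  deltas:
    - [0.0017,0,-0.0004,0,-1]
    - [0.0034,0,-0.0008,0,-1]
    - [0.0051,0,-0.0012,0,-1]
    - [0.0068,0,-0.0015,0,-1]
    - [0.0086,0,-0.0018,0,-1]

```text
time_s: 14.95
ee_pos: [584.6, -55.2, 299.3]
ee_rot: [-179.9, 0.0, 92.3]
force: [-5.2, -1.8, -3.9]
gripper_width: 16.8
gripper_force: 15.0
```

>>> apply_moves:
  deltas:
    - [0.0017,0,-0.0003,0,-1]
    - [0.0034,0,-0.0005,0,-1]
    - [0.0051,0,-0.0008,0,-1]
    - [0.0068,0,-0.001,0,-1]
    - [0.0087,0,-0.0012,0,-1]

```text
time_s: 15.45
ee_pos: [584.4, -46.7, 300.9]
ee_rot: [-180.0, 0.1, 92.3]
force: [-5.0, -3.2, -2.1]
gripper_width: 17.1
gripper_force: 15.0
```

>>> apply_moves:
  deltas:
    - [0.0017,0,-0.0001,0,-1]
    - [0.0034,0,-0.0003,0,-1]
    - [0.0051,0,-0.0004,0,-1]
    - [0.0068,0,-0.0005,0,-1]
    - [0.0087,0,-0.0006,0,-1]

```text
time_s: 15.95
ee_pos: [584.1, -38.0, 301.9]
ee_rot: [-180.0, 0.1, 92.3]
force: [-4.8, -2.7, -0.7]
gripper_width: 17.1
gripper_force: 15.0
```

>>> apply_moves:
  deltas:
    - [0.0017,0,0,0,-1]
    - [0.0034,0,0,0,-1]
    - [0.0051,0,0,0,-1]
    - [0.0068,0,0,0,-1]
    - [0.0088,0,0,0,-1]

```text
time_s: 16.45
ee_pos: [583.9, -29.2, 302.4]
ee_rot: [180.0, 0.1, 92.3]
force: [-4.8, -2.1, -0.2]
gripper_width: 16.9
gripper_force: 15.0
```

>>> apply_moves:
  deltas:
    - [0.0017,0,0.0001,0,-1]
    - [0.0034,0,0.0002,0,-1]
    - [0.0051,0,0.0003,0,-1]
    - [0.0068,0,0.0005,0,-1]
    - [0.0087,0,0.0007,0,-1]

```text
time_s: 16.95
ee_pos: [583.6, -20.6, 302.2]
ee_rot: [179.9, 0.1, 92.3]
force: [-5.6, -3.0, 3.5]
gripper_width: 16.8
gripper_force: 15.0
```

>>> apply_moves:
  deltas:
    - [0.0017,0,0.0002,0,-1]
    - [0.0034,0,0.0005,0,-1]
    - [0.0051,0,0.0007,0,-1]
    - [0.0068,0,0.001,0,-1]
    - [0.0087,0,0.0013,0,-1]

```text
time_s: 17.45
ee_pos: [583.4, -11.7, 301.6]
ee_rot: [179.9, 0.1, 92.3]
force: [-6.0, -2.6, 4.3]
gripper_width: 16.8
gripper_force: 15.0
```

>>> apply_moves:
  deltas:
    - [0.0017,0,0.0003,0,-1]
    - [0.0034,0,0.0007,0,-1]
    - [0.0051,0,0.0011,0,-1]
    - [0.0068,0,0.0015,0,-1]
    - [0.008,0,0.0018,0,-1]

```text
time_s: 17.95
ee_pos: [583.1, -3.4, 300.4]
ee_rot: [179.8, 0.0, 92.3]
force: [-5.3, -2.0, 7.3]
gripper_width: 17.1
gripper_force: 15.0
```

```bash
python3 - <<'E'
from h import *
s=env.state();print(s["time_s"],s["ee_pos"],s["ee_rot"],s["force"],s["gripper_width"])
d=s["ee_pos"]-[587.3,-133.3,252.5];y=-99+d[1];z=77+d[2];print(np.hypot(y,z),np.arctan2(y,z)-np.arctan2(-99,77))
a=cams.grab_frame("side")[140:290,230:380];b=cams.grab_frame("scene")[145:255,265:385]
for im,n in((a,"a"),(b,"b")):
    m=cv2.inRange(im,(120,150,150),(255,255,255))
cv2.imwrite("pics/s8.png",np.hstack([cv2.resize(a,(400,400),interpolation=cv2.INTER_CUBIC),cv2.resize(b,(400,400),interpolation=cv2.INTER_CUBIC)]))
E
```

```text
17.95 [583.1156571   -3.39171445 300.39175113] [1.79811336e+02 3.23283495e-02 9.23128123e+01] [-5.27188321 -1.99035862  7.344182  ] 17.087730202000618
128.65951817572096 1.1523592193805081
```

View pics/s8.png

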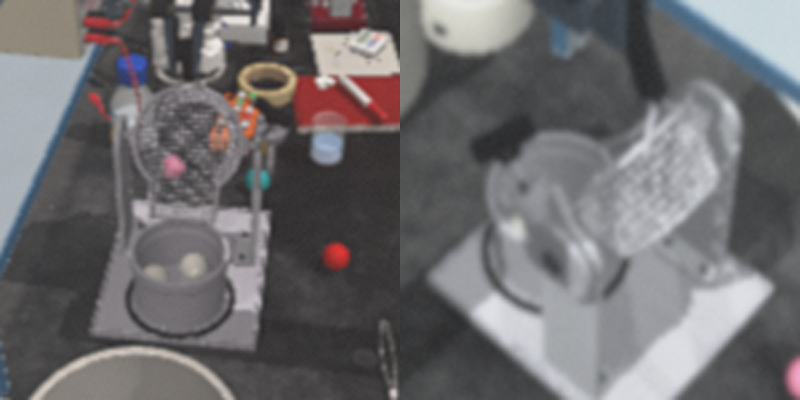

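```bash
cat > balls.py <<'E'
from h import *
T=toolT();a=cams.grab_frame("wrist");cv2.imwrite("pics/w9f.png",a)
p=[583.5,-34.5,.033];J=stand(p,[0,100,0])[0];print("jar",J,proj("wrist",[[J[0],J[1],40],[J[0]+56,J[1],98],[J[0],J[1]+56,98]],T).round(0).tolist())
h=cv2.cvtColor(a,cv2.COLOR_BGR2HSV);c=proj("wrist",[[J[0],J[1],40]],T)[0].astype(int)
x0,y0=np.maximum(c-75,0);w=a[y0:y0+150,x0:x0+150]
g=cv2.cvtColor(w,cv2.COLOR_BGR2GRAY)
# balls are slightly yellowish: R-B
d=w[:,:,2].astype(int)-w[:,:,0];m=((d>8)&(g>110)).astype(np.uint8)
m=cv2.morphologyEx(m,cv2.MORPH_OPEN,np.ones((3,3),np.uint8))
n,l,st,ce=cv2.connectedComponentsWithStats(m)
for i in range(1,n):
    if st[i,4]>40:
        q=onz("wrist",ce[i]+[x0,y0],38,T);print(st[i]+[x0,y0,0,0,0],q.round(0),"dist jar",np.hypot(*(q-J)[:2]).round(1))
ci=cv2.HoughCircles(cv2.GaussianBlur(g,(3,3),0),cv2.HOUGH_GRADIENT,1,12,param1=80,param2=12,minRadius=9,maxRadius=17)
if ci is not None:
    for x,y,r in ci[0][:10]:
        q=onz("wrist",(x+x0,y+y0),38,T);print("H",(x+x0,y+y0,r),w[int(y),int(x)],q.round(0),np.hypot(*(q-J)[:2]).round(1))
E
python3 balls.py
```

```text
jar [580.20059892  65.44555494   0.        ] [[320.0, 127.0], [364.0, 131.0], [322.0, 85.0]]
[317  93  23  23 434] [590. 101.  38.] dist jar 36.7
[292 100  24  23 430] [554.  89.  38.] dist jar 34.9
[333 120  23  23 428] [615.  62.  38.] dist jar 35.1
[300 138  24  17 290] [569.  36.  38.] dist jar 31.6
H (np.float64(331.5), np.float64(174.5), np.float32(15.2)) [178 177 175] [600.  -4.  38.] 72.4
H (np.float64(297.5), np.float64(183.5), np.float32(16.4)) [158 156 154] [549. -20.  38.] 91.0
H (np.float64(310.5), np.float64(151.5), np.float32(13.0)) [224 235 234] [567.  29.  38.] 38.6
H (np.float64(308.5), np.float64(174.5), np.float32(11.8)) [171 171 169] [565.  -6.  38.] 72.6
H (np.float64(340.5), np.float64(184.5), np.float32(11.8)) [207 206 202] [614. -19.  38.] 91.1
H (np.float64(300.5), np.float64(164.5), np.float32(13.0)) [165 163 161] [553.   9.  38.] 62.6
H (np.float64(347.5), np.float64(172.5), np.float32(11.8)) [169 167 166] [624.  -0.  38.] 78.7
H (np.float64(302.5), np.float64(110.5), np.float32(10.6)) [228 238 236] [553.  90.  38.] 36.3
H (np.float64(329.5), np.float64(103.5), np.float32(10.3)) [218 229 228] [592. 102.  38.] 38.0
H (np.float64(264.5), np.float64(181.5), np.float32(11.8)) [112 114 111] [498. -19.  38.] 117.3
```

>>> apply_moves:
  deltas:
    - [-0.0079,0,-0.0018,0,-1]
    - [-0.0166,0,-0.0031,0,-1]
    - [-0.0254,0,-0.0037,0,-1]
    - [-0.0341,0,-0.0038,0,-1]
    - [-0.0429,0,-0.0032,0,-1]

```text
time_s: 18.6
ee_pos: [584.3, -44.5, 301.1]
ee_rot: [-180.0, -0.2, 92.4]
force: [-6.3, 2.7, -3.4]
gripper_width: 16.9
gripper_force: 15.0
```

>>> apply_moves:
  deltas:
    - [-0.0087,0,0.0012,0,-1]
    - [-0.0173,0,0.003,0,-1]
    - [-0.0257,0,0.0054,0,-1]
    - [-0.0317,0,0.0074,0,-1]
    - [-0.0375,0,0.0098,0,-1]

```text
time_s: 19.1
ee_pos: [585.6, -82.2, 291.6]
ee_rot: [-180.0, -0.2, 92.3]
force: [-7.1, 2.0, -0.3]
gripper_width: 16.9
gripper_force: 15.0
```

>>> apply_moves:
  deltas:
    - [-0.0057,0,0.0027,0,-1]
    - [-0.0112,0,0.0056,0,-1]
    - [-0.0166,0,0.0088,0,-1]
    - [-0.0219,0,0.0122,0,-1]
    - [-0.0269,0,0.0159,0,-1]

```text
time_s: 19.6
ee_pos: [586.6, -110.0, 276.5]
ee_rot: [-180.0, -0.1, 92.3]
force: [-8.1, 0.5, 3.6]
gripper_width: 16.9
gripper_force: 15.0
```

>>> apply_moves:
  deltas:
    - [-0.0049,0,0.004,0,-1]
    - [-0.0095,0,0.0082,0,-1]
    - [-0.0139,0,0.0126,0,-1]
    - [-0.0182,0,0.0173,0,-1]
    - [-0.0221,0,0.0221,0,-1]

```text
time_s: 20.1
ee_pos: [587.4, -133.6, 255.0]
ee_rot: [180.0, 0.1, 92.3]
force: [-8.8, -1.3, 12.8]
gripper_width: 17.0
gripper_force: 15.0
```

>>> apply_moves:
  deltas:
    - [0,0,0,0,-1]
    - [-0.001,0,0.001,0,-1]
    - [-0.002,0,0.002,0,-1]
    - [-0.003,0,0.003,0,-1]
    - [-0.003,0,0.003,0,-1]

```text
time_s: 20.6
ee_pos: [587.5, -133.7, 254.6]
ee_rot: [179.9, -0.2, 92.3]
force: [-11.1, 4.7, 14.6]
gripper_width: 17.1
gripper_force: 15.0
```

>>> apply_moves:
  deltas:
    - [0,0,0,0,-0.4]
    - [0,0,0,0,0]
    - [0,0,-0.03,0,0.2]
    - [0,0,-0.07,0,0.2]
    - [0,0,-0.1,0,0.2]

```text
time_s: 21.1
ee_pos: [590.1, -135.7, 352.5]
ee_rot: [179.7, 0.0, 92.3]
force: [0.3, -1.3, 0.9]
gripper_width: 53.2
gripper_force: 0.0
```

>>> apply_moves:
  deltas:
    - [0.04,-0.026,0,0,0.2]
    - [0.08,-0.052,0,0,0.2]
    - [0.12,-0.078,0,0,0.2]
    - [0.153,-0.104,0,-0.1,0.2]
    - [0.153,-0.104,0,-0.25,0.2]

```text
time_s: 21.6
ee_pos: [476.8, 16.5, 351.6]
ee_rot: [179.7, -0.1, 107.2]
force: [0.5, -0.4, 0.7]
gripper_width: 54.9
gripper_force: 0.0
```

>>> apply_moves:
  deltas:
    - [0,0,0,-0.15,0.2]
    - [0,0,0,-0.3,0.2]
    - [0,0,0,-0.45,0.2]
    - [0,0,0,-0.6,0.2]
    - [0,0,0,-0.75,0.2]

```text
time_s: 22.1
ee_pos: [479.8, 13.4, 350.4]
ee_rot: [179.8, 0.1, 150.0]
force: [-0.1, 0.1, -0.4]
gripper_width: 54.8
gripper_force: 0.0
```

>>> apply_moves:
  deltas:
    - [0,0,0,-0.1,0.2]
    - [0,0,0,-0.1,0.2]
    - [0,0,0,-0.1,0.2]

```text
time_s: 22.4
ee_pos: [479.1, 13.1, 350.2]
ee_rot: [179.9, 0.1, 155.2]
force: [0.1, -0.7, 0.1]
gripper_width: 54.7
gripper_force: 0.0
```

```bash
python3 balls.py | grep -v H; python3 bar.py; cp pics/w4f.png pics/w10f.png; python3 - <<'E'
import cv2,numpy as np
g=cv2.imread("pics/w10f.png").max(2).astype(int)
for y in range(186,242,4):
    i=np.flatnonzero(g[y,300:345]<58);r=max(np.split(i,np.flatnonzero(np.diff(i)>1)+1),key=len) if len(i) else [0]
    print(y,r[0]+300,r[-1]+300,end="; ")
E
```

```text
jar [580.20059892  65.44555494   0.        ] [[373.0, 208.0], [391.0, 249.0], [411.0, 204.0]]
[370 184  33  30 528] [572.  94.  38.] dist jar 30.0
[344 201  19  20 290] [570.  33.  38.] dist jar 33.6
22.5 [478.77773841  12.99414873 350.05144613] [1.79956618e+02 4.47796003e-02 1.55247758e+02] 54.70611699894
[ 311  181   25   56 1038] [322.7 208.1] ((44.0, 42.5), (55.0, 24.0), 90.0)
0 0 [[294.0, 223.0], [316.0, 208.0], [337.0, 195.0]] ang -33.3
0 1.05 [[317.0, 236.0], [316.0, 208.0], [316.0, 181.0]] ang -90.2
9.5 1.05 [[321.0, 237.0], [321.0, 209.0], [321.0, 180.0]] ang -90.2
13.5 0.5 [[310.0, 234.0], [323.0, 209.0], [336.0, 184.0]] ang -61.8
13.5 0.8 [[317.0, 237.0], [323.0, 209.0], [329.0, 181.0]] ang -77.4
186 315 332; 190 315 331; 194 315 332; 198 314 335; 202 309 335; 206 307 335; 210 315 335; 214 309 331; 218 314 330; 222 314 330; 226 314 330; 230 314 330; 234 315 330; 238 300 300;
```

>>> apply_moves:
  deltas:
    - [0.0015,0.001,0.03,0,0.2]
    - [0.0015,0.001,0.06,0,0.1]
    - [0.0015,0.001,0.0835,0,0]
    - [0.0015,0.001,0.0835,0,-0.2]
    - [0.0015,0.001,0.0835,0,-0.4]
  grip_force: 20

```text
time_s: 23.0
ee_pos: [477.8, 14.4, 267.0]
ee_rot: [180.0, 0.0, 155.3]
force: [-0.2, 0.0, -0.1]
gripper_width: 32.4
gripper_force: 0.0
```

>>> apply_moves:
  deltas:
    - [0,0,0,0,-0.6]
    - [0,0,0,0,-0.8]
    - [0,0,0,0,-1]
    - [0,0,0,0,-1]
    - [0,0,0,0,-1]

```text
time_s: 23.5
ee_pos: [478.9, 15.6, 267.8]
ee_rot: [179.8, 0.2, 155.3]
force: [2.5, 5.3, 4.3]
gripper_width: 12.4
gripper_force: 19.0
```

>>> apply_moves:
  deltas:
    - [0.0003,0.0006,-0.0012,0,-1]
    - [0.0006,0.0012,-0.0024,0,-1]
    - [0.0009,0.0019,-0.0036,0,-1]
    - [0.0012,0.0025,-0.0048,0,-1]
    - [0.0012,0.0025,-0.0048,0,-1]

```text
time_s: 24.0
ee_pos: [477.5, 16.2, 270.0]
ee_rot: [-179.9, -0.0, 155.3]
force: [5.5, 0.2, -7.7]
gripper_width: 11.8
gripper_force: 17.9
```

>>> apply_moves:
  deltas:
    - [0.0003,0.0006,-0.0012,0,-1]
    - [0.0006,0.0012,-0.0024,0,-1]
    - [0.0006,0.0012,-0.0024,0,-1]

```text
time_s: 24.3
ee_pos: [477.4, 17.3, 272.3]
ee_rot: [-179.8, -0.0, 155.3]
force: [5.3, -1.6, -7.0]
gripper_width: 11.2
gripper_force: 17.8
```

```bash
python3 chk.py w11f; python3 -c "
from workcell import env
s=env.state();print(s['ee_pos'],s['force'],s['torque'],s['gripper_width'])"
```

```text
9.5 0.9 [[316.1, 247.5], [318.8, 227.4], [321.3, 208.8]]
9.5 1.05 [[316.1, 247.5], [316.1, 227.3], [316.0, 208.4]]
13.5 0.9 [[318.9, 248.3], [321.6, 227.9], [324.2, 208.9]]
13.5 1.05 [[318.9, 248.3], [318.8, 227.8], [318.8, 208.6]]
190 345 350; 193 343 347; 196 341 344; 199 339 342; 202 337 340; 205 336 339; 208 334 337; 211 313 337; 214 311 336; 217 311 336; 220 311 335; 223 311 335; 226 310 337; 229 306 336; [477.42917474  17.32952979 272.29557657] [ 5.42326468 -0.59414088 -8.62323763] [-0.09235084 -0.92048308 -0.04850814] 11.42104062682933
```

>>> apply_moves:
  deltas:
    - [0,0,0,0.08,-1]
    - [0,0,0,0.16,-1]
    - [0,0,0,0.24,-1]
    - [0,0,0,0.24,-1]

```text
time_s: 24.75
ee_pos: [477.5, 18.3, 273.6]
ee_rot: [-180.0, 0.0, 141.6]
force: [2.7, 1.0, -2.2]
gripper_width: 11.3
gripper_force: 19.4
```

```bash
sed -i 's/,(13.5,1.05))/,(13.5,1.05),(13.5,.75))/' chk.py; python3 chk.py w12f; python3 -c "
from workcell import env
s=env.state();print(s['ee_pos'],s['ee_rot'],s['force'],s['torque'],s['gripper_width'])"
```

```text
9.5 0.9 [[315.8, 248.5], [313.9, 228.5], [312.1, 210.0]]
9.5 1.05 [[315.8, 248.5], [311.1, 229.0], [306.7, 210.9]]
13.5 0.9 [[318.2, 248.9], [316.2, 228.5], [314.4, 209.6]]
13.5 1.05 [[318.2, 248.9], [313.3, 229.0], [308.9, 210.5]]
13.5 0.75 [[318.2, 248.9], [319.0, 228.4], [319.9, 209.6]]
190 345 348; 193 344 347; 196 343 346; 199 343 345; 202 342 345; 205 342 345; 208 342 345; 211 313 330; 214 310 331; 217 309 332; 220 309 332; 223 309 332; 226 309 332; 229 306 336; [477.42412889  18.25778755 273.5622061 ] [-1.79987261e+02  1.62497533e-02  1.41654717e+02] [ 4.25448066  1.80693926 -2.76959042] [ 0.20933005 -0.67495315 -0.01480086] 11.318852616906772
```

>>> apply_moves:
  deltas:
    - [0,0,0.002,0,-1]
    - [0,0,0.004,0.06,-1]
    - [0,0,0.004,0.14,-1]
    - [0,0,0.004,0.22,-1]
    - [0,0,0.004,0.3,-1]
  grip_force: 8

```text
time_s: 25.3
ee_pos: [478.7, 21.0, 272.3]
ee_rot: [179.5, -0.1, 124.3]
force: [2.6, 9.6, 9.4]
gripper_width: 13.8
gripper_force: 9.2
```

>>> apply_moves:
  deltas:
    - [0,0,0,0.08,-1]
    - [0,0,0,0.16,-1]
    - [0,0,0,0.24,-1]
    - [0,0,0,0.32,-1]
    - [0,0,0,0.4,-1]

```text
time_s: 25.8
ee_pos: [477.1, 19.6, 271.0]
ee_rot: [179.9, -0.1, 101.4]
force: [0.3, 5.6, 3.1]
gripper_width: 12.7
gripper_force: 8.1
```

>>> apply_moves:
  deltas:
    - [0,0,0,0.08,-1]
    - [0,0,0,0.16,-1]
    - [0,0,0,0.18,-1]
    - [0,0,0,0.18,-1]

```text
time_s: 26.2
ee_pos: [477.1, 17.9, 268.8]
ee_rot: [-179.9, 0.1, 91.2]
force: [4.4, -1.0, -7.1]
gripper_width: 12.6
gripper_force: 7.9
```

```bash
sed -i 's/(13.5,.75))/(13.5,.75),(13.5,0),(0,0))/' chk.py; python3 chk.py w13f; python3 -c "
from workcell import env
s=env.state();print(s['ee_pos'],s['ee_rot'],s['force'],s['torque'],s['gripper_width'])"
```

```text
9.5 0.9 [[322.0, 253.3], [305.9, 240.8], [291.3, 229.3]]
9.5 1.05 [[322.0, 253.3], [304.1, 243.3], [288.0, 234.1]]
13.5 0.9 [[321.9, 252.6], [305.5, 239.9], [290.6, 228.2]]
13.5 1.05 [[321.9, 252.6], [303.7, 242.5], [287.3, 233.1]]
13.5 0.75 [[321.9, 252.6], [307.6, 237.6], [294.7, 223.9]]
13.5 0 [[321.9, 252.6], [321.8, 232.0], [321.6, 213.3]]
0 0 [[322.0, 254.6], [321.8, 235.3], [321.7, 217.8]]
190 290 290; 193 290 290; 196 290 290; 199 290 290; 202 290 290; 205 290 290; 208 290 290; 211 290 290; 214 316 331; 217 314 332; 220 313 333; 223 313 333; 226 306 333; 229 313 338; [477.09052889  17.98315057 268.90491607] [-1.79929267e+02  4.56461411e-02  9.12326689e+01] [ 3.33061217 -0.86631208 -6.84546345] [-0.17633747 -0.79137718  0.04644076] 12.685389063266243
```

>>> apply_moves:
  deltas:
    - [-0.0015,0,0.0025,0,-1]
    - [-0.003,0,0.005,0,-1]
    - [-0.0045,0,0.007,0,-1]
    - [-0.0045,0,0.007,0,-0.6]
    - [-0.0045,0,0.007,0,-0.5]

```text
time_s: 26.75
ee_pos: [476.6, 13.8, 263.3]
ee_rot: [-179.9, 0.0, 91.1]
force: [0.5, 0.7, -0.1]
gripper_width: 22.0
gripper_force: 0.0
```

>>> apply_moves:
  deltas:
    - [0,0,0,0,-0.2]
    - [0,0,0,0,0.1]
    - [-0.002,0,-0.03,0,0.2]
    - [-0.003,0,-0.07,0,0.2]
    - [-0.003,0,-0.076,0,0.2]

```text
time_s: 27.25
ee_pos: [479.2, 10.9, 343.4]
ee_rot: [179.5, 0.0, 91.1]
force: [0.0, 0.6, 0.5]
gripper_width: 54.3
gripper_force: 0.0
```

```bash
cat > home.py <<'E'
from h import *
p=[583.5,-34.5,.033];u=np.array([0,.5,.866])
def go(a,T):
    g=a.max(2).astype(int)
    for d,th in((0,0),(0,.15),(9.5,0),(13.5,0),(13.5,.15)):
        c=np.array([-104,0,195])+u*(96+d);b=np.cos(th)*np.array([0,.866,-.5])+np.sin(th)*np.array([-1,0,0])
        print(d,th,proj("wrist",stand(p,np.array([c-25*b,c,c+25*b])),T).round(1).tolist())
    for y in range(176,250,3):
        i=np.flatnonzero(g[y,300:348]<58);r=max(np.split(i,np.flatnonzero(np.diff(i)>1)+1),key=len) if len(i) else [0]
        print(y,r[0]+300,r[-1]+300,end="; ")
    print()
T=toolT();s=env.state();print(s["time_s"],s["ee_pos"],s["ee_rot"],s["force"]);a=cams.grab_frame("wrist");cv2.imwrite("pics/w14f.png",a);go(a,T)
print("ref");go(cv2.imread("pics/w1.png"),np.load("T1.npy"))
E
python3 home.py
```

```text
27.25 [479.16133706  10.91389288 343.35344816] [1.79514182e+02 7.75921619e-03 9.11450397e+01] [0.00836868 0.6286605  0.50305549]
0 0 [[319.4, 240.0], [319.0, 211.9], [318.6, 185.0]]
0 0.15 [[323.7, 239.6], [319.0, 211.9], [314.5, 185.3]]
9.5 0 [[319.3, 238.4], [318.9, 209.4], [318.5, 181.6]]
13.5 0 [[319.3, 237.7], [318.9, 208.2], [318.5, 180.1]]
13.5 0.15 [[323.8, 237.3], [318.9, 208.2], [314.2, 180.4]]
176 300 300; 179 300 300; 182 318 318; 185 314 325; 188 313 327; 191 313 327; 194 313 327; 197 313 327; 200 314 326; 203 314 326; 206 313 326; 209 311 329; 212 310 329; 215 310 329; 218 311 329; 221 312 327; 224 313 326; 227 313 326; 230 312 325; 233 313 325; 236 314 324; 239 300 317; 242 300 316; 245 300 316; 248 300 316; 
ref
0 0 [[324.0, 243.1], [324.2, 214.4], [324.3, 186.9]]
0 0.15 [[328.4, 242.8], [324.2, 214.4], [320.1, 187.1]]
9.5 0 [[324.2, 241.6], [324.3, 211.9], [324.5, 183.5]]
13.5 0 [[324.2, 241.0], [324.4, 210.8], [324.5, 182.0]]
13.5 0.15 [[328.9, 240.6], [324.4, 210.8], [320.1, 182.3]]
176 300 300; 179 300 300; 182 300 300; 185 321 326; 188 319 331; 191 318 331; 194 318 332; 197 318 332; 200 318 332; 203 319 331; 206 319 331; 209 318 331; 212 316 334; 215 315 335; 218 315 334; 221 316 334; 224 318 332; 227 318 331; 230 318 331; 233 318 331; 236 318 331; 239 319 330; 242 300 320; 245 300 320; 248 300 320;
```

>>> apply_moves:
  deltas:
    - [0.012,0,0,0,-0.4]
    - [0.012,0,0,0,-0.8]
    - [0.012,0,0.02,0,-1]
    - [0.012,0,0.04,0,-1]
    - [0.012,0,0.04,0,-1]

```text
time_s: 27.8
ee_pos: [474.8, 23.2, 294.9]
ee_rot: [-179.5, 0.0, 91.2]
force: [0.2, 0.4, 0.9]
gripper_width: 17.4
gripper_force: 0.0
```

>>> apply_moves:
  deltas:
    - [0,0,0.003,0,-1]
    - [0,0,0.006,0,-1]
    - [0,0,0.008,0,-1]
    - [0,0,0.008,0,-1]

```text
time_s: 28.2
ee_pos: [477.3, 23.0, 290.7]
ee_rot: [180.0, -0.0, 91.1]
force: [-0.2, -0.4, 1.0]
gripper_width: 0.5
gripper_force: 0.0
```

>>> apply_moves:
  deltas:
    - [0,0,0.001,0,-1]
    - [0,0,0.002,0,-1]
    - [0,0,0.003,0,-1]
    - [0,0,0.003,0,-1]

```text
time_s: 28.6
ee_pos: [477.1, 23.0, 287.5]
ee_rot: [-180.0, -0.0, 91.1]
force: [0.6, 0.0, -0.1]
gripper_width: 0.8
gripper_force: 0.0
```

>>> apply_moves:
  deltas:
    - [0,0,0.001,0,-1]
    - [0,0,0.002,0,-1]
    - [0,0,0.003,0,-1]
    - [0,0,0.003,0,-1]

```text
time_s: 29.0
ee_pos: [477.1, 22.9, 284.4]
ee_rot: [-180.0, -0.0, 91.1]
force: [0.4, 0.5, -0.3]
gripper_width: 0.6
gripper_force: 0.0
```

>>> apply_moves:
  deltas:
    - [0,0,0.001,0,-1]
    - [0,0,0.002,0,-1]
    - [0,0,0.003,0,-1]
    - [0,0,0.003,0,-1]

```text
time_s: 29.4
ee_pos: [477.1, 22.9, 281.4]
ee_rot: [-180.0, -0.0, 91.1]
force: [-0.3, 0.6, -0.2]
gripper_width: 0.7
gripper_force: 0.0
```

>>> apply_moves:
  deltas:
    - [0,0,0.001,0,-1]
    - [0,0,0.002,0,-1]
    - [0,0,0.003,0,-1]
    - [0,0,0.003,0,-1]

```text
time_s: 29.8
ee_pos: [477.1, 23.0, 278.5]
ee_rot: [-180.0, -0.0, 91.1]
force: [0.1, -0.4, -0.5]
gripper_width: 0.8
gripper_force: 0.0
```

>>> apply_moves:
  deltas:
    - [0,0,-0.04,0,-1]
    - [0,0,-0.08,0,-0.5]
    - [0,0,-0.1,0,0]
    - [0.04,-0.03,-0.1,0,0.2]
    - [0.08,-0.06,-0.1,0,0.2]

```text
time_s: 30.3
ee_pos: [415.7, 102.1, 379.0]
ee_rot: [179.9, -0.0, 91.0]
force: [0.4, 1.1, -0.3]
gripper_width: 29.3
gripper_force: 0.0
```

>>> apply_moves:
  deltas:
    - [0.04,-0.03,0,0,0.2]
    - [0.08,-0.06,0,0,0.2]
    - [0.12,-0.09,0,0,0.2]
    - [0.16,-0.12,0,0,0.2]
    - [0.16,-0.12,0,0,0.2]

```text
time_s: 30.8
ee_pos: [288.7, 263.2, 378.9]
ee_rot: [-179.9, -0.1, 91.7]
force: [0.2, -1.5, 0.9]
gripper_width: 54.6
gripper_force: 0.0
```

```bash
cat > diff.py <<'E'
from h import *
def blob(im,box,thr):
    x0,x1,y0,y1=box;w=cv2.GaussianBlur(im[y0:y1,x0:x1].max(2),(3,3),0).astype(float)
    k=np.clip(thr-w,0,None);Y,X=np.mgrid[y0:y1,x0:x1];S=k.sum();mx,my=(k*X).sum()/S,(k*Y).sum()/S
    cov=[(k*(X-mx)**2).sum()/S,(k*(X-mx)*(Y-my)).sum()/S,(k*(Y-my)**2).sum()/S]
    return round(S),round(mx,2),round(my,2),np.round(cov,1),round(np.degrees(.5*np.arctan2(2*cov[1],cov[0]-cov[2])),1)
for n,box,hb in(("scene",(286,308,178,194),(358,382,182,202)),("side",(324,340,176,196),None)):
    o=cv2.imread(f"pics/{n}0.png");c=cams.grab_frame(n);cv2.imwrite(f"pics/{n}9.png",c)
    print(n,"knob",blob(o,box,80),blob(c,box,80))
    if hb: print(" handle",blob(o,hb,70),blob(c,hb,70))
    x0,x1,y0,y1=box;print(np.abs(o.astype(int)-c)[y0:y1,x0:x1].max(2))
p=[583.5,-34.5,.033];u=np.array([0,.5,.866])
for d in(0,2,13.5):
    P=stand(p,np.array([-104,0,195])+u*(96+d));print(d,P.round(1),proj("scene",P).round(1),proj("side",P).round(1))
E
python3 diff.py
```

```text
scene knob (1856, np.float64(294.78), np.float64(186.29), array([17.8, -1.9,  7.1]), np.float64(-9.7)) (2461, np.float64(295.35), np.float64(184.25), array([11.4,  4. , 10.9]), np.float64(43.3))
 handle (1224, np.float64(369.37), np.float64(195.23), array([16.2, -3. ,  8.3]), np.float64(-18.5)) (1447, np.float64(369.49), np.float64(195.29), array([16.6, -2.8,  8.9]), np.float64(-17.8))
[[25 20 18 21 21 18 21 21 20 18 19 15 16  8  4  2  1  1  1  1  2  3]
 [23 18 17 18 21 22 20 21 21 19 16 17 13  8  5  1  1  2  3  1  2  8]
 [15 12  7 10 17 23 18 19 18 18 19 20 12 13  5  2  1  1  1  0  0  1]
 [10  6  5  8 13 18 19 15 16 14 18 15 14 12  7  4  4  1  3  1  2  1]
 [ 8  3  1  5  8 11  9  6 14 12  9 12 15 14 10  7  3  3  3  2  1  4]
 [ 1  3  1  2  6  1  3  3  5  6  4  4  3  7  8 10  8  9  2  1  1  0]
 [ 1  3  1  2  1  3  4  1  1  5  2  2  2  4  7  6  4  3  3  1  2  1]
 [ 1  1  2  6  1  2  3  3  3  1  3  6  2  5  2  2  1  4  2  1  2  3]
 [ 7  4  2  7  7  3  3  3  3  6  1  1  2  2  2  2  4  4  1  4  5  9]
 [18 11  8  3  2  2  3  6  4  6  2  2  4  3  4  4  3  3  2  9 13 12]
 [21 19 13 10  3  2  
[... 1079 characters left out ...]
 1  1  3  4  2  0]
 [ 6  4  3  2  3  5  2  1  1  1  4  1  3  2  1  2]
 [ 5  3  1  2  4  7  2  4  2  4  1  3  3  4  2  1]
 [ 5  3  2  2  4  2  1  1  3  3  3  4  5  4  2  2]
 [ 5  3  3  3  1  6  1  1  5  7  5  5  4  4  1  1]
 [ 2  2  1  5  0  3  8  1  9 11  4  4  4  2  2  1]
 [ 4  3  4  4  2  8 12  2  5  7  5  4  3  2  2  3]
 [ 3  3  4  4  2  5  5  1  3  4  3  1  3  1  2  3]
 [ 5  3  2  2  2  2  2  1  1  2  2  4  2  3  1  2]
 [ 3  4  3  3  3  2  3  1  1  3  1  1  2  2  6  1]
 [ 2  4  1  1  3  2  1  4  4  2  1  1  1  3  2  4]]
0 [[478.   10.  278.1]] [[297.1 185.5]] [[331.6 182.9]]
2 [[477.9  11.  279.9]] [[296.8 184.9]] [[331.6 182.6]]
13.5 [[477.8  16.8 289.8]] [[294.9 181.1]] [[331.6 181.1]]
```

>>> apply_moves:
  deltas:
    - [0.042,-0.021,0,0,0.5]
    - [0.085,-0.042,0,0,1]
    - [0.128,-0.063,0,0,1]
    - [0.171,-0.084,0,0,1]
    - [0.214,-0.105,0,0,1]

```text
time_s: 31.4
ee_pos: [184.4, 471.9, 378.7]
ee_rot: [179.9, 0.0, 90.9]
force: [0.1, 0.3, -0.0]
gripper_width: 90.1
gripper_force: 0.0
```

>>> apply_moves:
  deltas:
    - [0.042,-0.021,0,0,1]
    - [0.0855,-0.042,0,-0.1,1]
    - [0.0855,-0.042,0.03,-0.25,1]
    - [0.0855,-0.042,0.07,-0.4,1]
    - [0.0855,-0.042,0.11,-0.55,1]

```text
time_s: 31.9
ee_pos: [142.0, 555.8, 267.2]
ee_rot: [179.9, 0.0, 122.8]
force: [0.2, 0.9, -0.5]
gripper_width: 91.4
gripper_force: 0.0
```

>>> apply_moves:
  deltas:
    - [0,0,0.03,-0.15,1]
    - [0,0,0.06,-0.3,1]
    - [0,0,0.081,-0.45,1]
    - [0,0,0.081,-0.6,1]
    - [0,0,0.081,-0.757,1]

```text
time_s: 32.4
ee_pos: [142.2, 554.7, 186.4]
ee_rot: [-179.9, 0.0, 165.8]
force: [-0.3, 0.4, 0.4]
gripper_width: 91.2
gripper_force: 0.0
```

>>> apply_moves:
  deltas:
    - [0,0,0,0,1]
    - [0,0,0,0,1]
    - [0,0,0,0,1]

```text
time_s: 32.7
ee_pos: [140.6, 555.7, 187.8]
ee_rot: [180.0, 0.0, 165.4]
force: [1.0, 0.6, 0.5]
gripper_width: 91.4
gripper_force: 0.0
```

```bash
python3 diff.py | head -22; python3 - <<'E'
from h import *
for n,b in(("scene",(286,312,174,196)),("scene",(272,378,205,270)),("side",(322,344,172,198)),("scene",(355,385,180,205))):
    x0,x1,y0,y1=b;o,c=[cv2.imread(f"pics/{n}{k}.png",0)[y0:y1,x0:x1].astype(np.float32) for k in(0,9)]
    print(n,b,cv2.phaseCorrelate(o,c,cv2.createHanningWindow((x1-x0,y1-y0),cv2.CV_32F)),np.abs(o-c).mean(),np.abs(o-c).max())
E
```

```text
scene knob (1856, np.float64(294.78), np.float64(186.29), array([17.8, -1.9,  7.1]), np.float64(-9.7)) (1926, np.float64(294.78), np.float64(186.31), array([17.9, -2.3,  7.8]), np.float64(-12.2))
 handle (1224, np.float64(369.37), np.float64(195.23), array([16.2, -3. ,  8.3]), np.float64(-18.5)) (1464, np.float64(369.49), np.float64(195.2), array([17.1, -2.9,  9.2]), np.float64(-18.3))
[[ 3  2  3  1  2  2  1  2  1  4  1  3  3  0  2  0  2  1  1  1  1  1]
 [ 2  1  2  1  1  2  2  2  1  1  2  2  1  2  1  1  1  2  1  1  1  4]
 [ 2  2  2  2  1  3  1  4  5  1  3  3  2  2  1  1  1  1  3  3  3  1]
 [ 1  4  4  3  1  2  5  3  4  3  3  2  3  1  3  1  1  1  3  3  4  1]
 [ 1  2  1  2  1  1  3  0  3  5  1  1  1  1  1  1  6  2  2  5  7  5]
 [ 2  2  4  2  1  1  6  3  2  2  3  4  4  1  1  3  6  2  3  5  4  4]
 [ 1  1  4  5  2  1  2  1  3  3  2  2  2  3  4  8 11  7  6  3  2  1]
 [ 1  1  1  5  7  3  3  1  4  4  4  3  3  5  1  4  8 12  9  3  2  1]
 [ 2  2  2  1  1  3  2  3  4  7  1  3  3  4  3  1  3  8 10  8  4  1]
 [ 3  2  1  2  1  2  3  4  0  5  4  2  2  4  1  3  2  8 17  8  1  4]
 [ 1  2  2  3  3  0  
[... 472 characters left out ...]
.6]), np.float64(72.0)) (1551, np.float64(334.58), np.float64(186.39), array([11. ,  6.7, 30.7]), np.float64(72.9))
[[ 0  1  1  1  1  2  2  3  2  3  8  7  1  3  2  1]
 [ 2  1  2  2  2  7 10  3  3  6 12 14  3  1  2  2]
 [ 2  1  1  1  1  7 12  4  3  5 12 14  3  1  2  1]
scene (286, 312, 174, 196) ((0.6157813143123789, -0.0218102853473372), 0.9484939847463443) 1.9475524 15.0
scene (272, 378, 205, 270) ((0.05603665640559541, 0.011947113991418234), 0.8782874144644404) 1.8656024 56.0
side (322, 344, 172, 198) ((-0.09962074072253202, 0.4429146969436655), 0.8935343122776643) 1.520979 13.0
scene (355, 385, 180, 205) ((-0.025642894720562026, 0.46915905242570766), 1.077795866648356) 0.6948777 6.5028343
```

```bash
python3 -c "
from workcell import env
print(env.job_done())"
```

```text
the job is handed in; nothing more can be done
None
```

I handed the job in at about 33 s. All four balls are in the jar, counted from the wrist camera. The basket is back level, the lock knob is turned back and home to within what the cameras resolve, and the arm is clear; the judge's result was not shown.

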